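# Clear the casting bench: whole casts into the lidded tub, broken ones into the dust bin

### The job

Clear the plaster casts off the bench: lift the lid off the white tub and lay it aside, put every whole bolster (the long ones) in the tub, lying on its floor, and push every broken stub (the short ones) through the sprung flap of the dust bin so that it drops inside and the flap swings shut. When all the casts are cleared away, put the lid back on the tub so that it sits flat and fully home. Do not knock over or shove away the cup, glue bottle, jar and tools that stand or lie about.

Things in the scene. Friction and masses are not known exactly. Their poses are not given: they have to be found in the camera images.
- tub: White round plastic storage tub standing on the bench (it does not move): 190 mm across the rim, 70 mm high, 4 mm wall, open at the top under its lid; inside, the floor is 5 mm up and about 165 mm across. Origin: centre of its underside on the bench. It may stand left or right.
- lid: Loose round white lid of the tub, 200 mm across, 180 g. Under its 5.5 mm flange a plug 166 mm across and 8 mm deep drops inside the tub's rim with about 5 mm to spare all round; it lifts straight off. Origin: centre of the plug's underside, z axis up through the bar grip; on the tub it is 62 mm above the bench, on the bench at bench height.
- lid_grip (a point): Middle of the lid's moulded bar grip (70 mm long along the lid's x axis, 18 mm thick along its y axis, 33 mm high, standing in the middle of the lid), 22 mm above the lid's upper face and 11 mm below the bar's top: a good height to pinch it across its thickness. 35.5 mm above the lid's origin.
- bin: Bench dust bin of grey sheet steel, fixed: 210 mm deep (x), 190 mm wide (y), roof 200 mm high. Origin: at bench level below the middle of the mouth's lower edge; x points into the bin (the way things are pushed), z up. It may stand left or right, turned up to 0.3 rad. Behind the sill's inner edge (x = 5 mm) is a steep slick chute, so a thing pushed more than half over that edge tips in.
- bin_sill (a point): Middle of the flat steel loading sill in front of the bin's mouth, on its upper face, 140 mm above the bench (bin x = -40 mm). The sill reaches from bin x = -84 mm (open front end) to the mouth and is 122 mm wide between two side lips 10 mm high.
- bin_mouth (a point): Middle of the lower edge of the bin's mouth, at the sill's level (bin x = 0, z = 140 mm). The mouth leans back: its upper edge (flap's hinge rod, front edge of the roof) is at bin x = 44 mm, z = 192 mm.
- bin_flap (a joint): Sprung aluminium flap, 136 mm wide and 60 mm long, that closes the bin's mouth; hinged along its upper edge, it swings only inward and up. 0 rad = shut, grows as it opens, stop at 2.1 rad. The spring is light (less than 1 N at the flap's lower edge) and shuts it by itself once nothing holds it.
- whole1: Whole (sound) cast: half-round white plaster bolster, 80 mm long (x axis), 36 mm wide (y), 38 mm high: flat back, straight sides up to 20 mm, then a half-round top of 18 mm radius; both ends clean. 115 g. Origin: centre of its flat back, z axis out through the round top. Starts flat back down on the bench. One or two of the two are present.
- whole2: Whole (sound) cast: half-round white plaster bolster, 80 mm long (x axis), 36 mm wide (y), 38 mm high: flat back, straight sides up to 20 mm, then a half-round top of 18 mm radius; both ends clean. 115 g. Origin: centre of its flat back, z axis out through the round top. Starts flat back down on the bench. One or two of the two are present.
- stub1: Broken stub of the same bolster: 46 mm long (x axis; the +x end is a rough break), 36 mm wide (y), 38 mm high, same half-round section, 65 g. Origin: centre of its flat back, z axis out through the round top. Starts flat back down on the bench. Two or three of the three are present.
- stub2: Broken stub of the same bolster: 46 mm long (x axis; the +x end is a rough break), 36 mm wide (y), 38 mm high, same half-round section, 65 g. Origin: centre of its flat back, z axis out through the round top. Starts flat back down on the bench. Two or three of the three are present.
- stub3: Broken stub of the same bolster: 46 mm long (x axis; the +x end is a rough break), 36 mm wide (y), 38 mm high, same half-round section, 65 g. Origin: centre of its flat back, z axis out through the round top. Starts flat back down on the bench. Two or three of the three are present.
- cup: Grey mixing cup, 56 mm across and 46 mm high, standing among the casts; not part of the job. Origin: centre of its underside.
- knife: Palette knife 160 mm long lying near the front; not part of the job. Origin near the middle of its length, x axis along it.
- glue: White glue bottle with a yellow cap, 60 mm across, 150 mm high, standing at the back; not part of the job. Origin: centre of its underside.
- jar: Low jar with a steel cap, 66 mm across, 75 mm high, standing at the back; not part of the job. Origin: centre of its underside.
- pliers: Pliers with orange handles, 165 mm long, lying at the robot's right; not part of the job. Origin near the middle of its length, x axis along it.

How it is judged:
By the outcome, as a careful person would: the job done as asked, in the order asked, and still so for the second after the job is handed in, with the robot touching nothing.
Of whole1, whole2 only 1 to 2 are there at a start; the rules pass over those that are not, and their reading is None.
Of stub1, stub2, stub3 only 2 to 3 are there at a start; the rules pass over those that are not, and their reading is None.
At some moment in a run one of whole1, whole2, stub1, stub2, stub3, lid may be knocked a few centimetres aside while the robot is not near it.
Once in a run the grip may slacken for a moment while it holds something.
It also fails if it takes over 210 s, if anything falls off the work surface, if the arm or the gripper's body presses on something with over 40 N, if the wrist force passes 120 N, or if a joint passes its speed limit or range.

### The arm

A 6-joint arm with a two-finger parallel gripper is mounted at the origin on the work surface. World frame = base frame: x ahead of the robot, y to its left, z up, the work surface at z = 0. Lengths are in m, angles in rad, forces in N, time in s.
With the tool pointing down it reaches from about 0.35 to 0.875 m from the base axis. Payload 4.2 kg.
Tool frame: the origin (TCP) lies on the centre line of the jaws, within the pads' length; the fingertips stand 17 mm ahead of it and the grasp point (between the pads) lies 2 mm behind it; z points along the fingers, x is the direction in which the jaws open and shut, and the axes are right-handed (so a half turn about z gives the same grasp; the last joint's range is limited). The gripper opens to 85 mm and grips with 20 to 120 N. Pads are 22 mm wide; open, the fingers measure 114 mm over their backs; the gripper's body (76 mm by 85 mm) begins 54 mm behind the grasp point. The pads swing forward as they close: fully open they stand 13 mm farther back than shut.
Start: joints at [1.448, 0.385, 0.008, 0, -1.194, -0.259], TCP at [0.233, 0.58, 0.248] pointing down, gripper open.
Joint ranges: [-3.14, 3.14], [-1.21, 2.06], [-1.07, 1.41], [-3.16, 2.05], [-2.99, -0.16], [-3.1, 3.1]. Speed limits (rad/s): [2.79, 2.79, 3.14, 3.14, 3.14, 3.14].

### API

Orientations are given as a 3x3 rotation matrix whose columns are the frame's x, y, z axes.
In Python, from rig import manip gives the robot as it stands. The module is installed in compiled form; this text tells all that it offers.
- The arm moves only by the tool move_arm, never from a script. Its argument "rows" is a list of rows, each a list of 7 numbers: the shift along the tool's x, y, z in cm, then the turn, a rotation vector about the tool's x, y, z in rad, then the gripper command: -1 is shut, 1 is fully open, values between are in proportion. In form: [[tx, ty, tz, wx, wy, wz, claw], ...]. A call has 1 to 12 rows; each row shifts and turns the commanded pose from where the row before left it, along the tool's axes as they then stand; what a row does not reach is not made up. A row lasts 1/10 s, in which the tool goes at most 50 mm and 8.59 degrees, less where a joint would pass 70% of its speed; a pose out of reach is approached as far as the arm can. A call with a gripper value outside its range is refused whole. The fingers move at their own pace and stop on an object; "force" is the grip in N (left out, the last holds). Time passes only in rows, so rows that do not move let the fingers close. It gives the time, the measured TCP pose, the force and the opening at its end, in the units of the state.
- manip.sense(): the state, without advancing time (a new reading comes with each control period).
- manip.capture(name): name is "side" or "top" or "wrist"; returns the picture (480x640x3 uint8, red, green, blue); there is no depth.
- manip.camera_info(name): a dict with "K" (3x3 intrinsics, pixels), "pose" (4x4, takes a point from camera to world coordinates). Camera axes: x right, y up, looking along -z (the intrinsics and any distortion apply to the point x, -y, -z); pixel columns grow to the right and rows downward; lengths in m; the calibration is good to about 2 mm. The wrist camera is an equidistant fisheye: a pixel r from the principal point sees the ray r / f radians off the axis. A picture is of the moment at which its call begins: read the wrist's pose just before it. camera_info takes no time and is no camera call; for the wrist camera it gives the pose at the moment of the call.
- manip.finish_job(): hands the job in, once; it reports no verdict.
The state is a dict: "time_s": time; "joints": joint angles; "joint_velocities": joint speeds; "joint_efforts": joint torques, N m; "tcp_pos": TCP position; "eef_rot": TCP orientation; "ft_force": force on the tool from outside, world axes, zero at the start; "ft_torque": the same for the moment, N m; "opening": finger opening in m.
Only numpy, scipy, OpenCV 4.12 (cv2) and the standard library are available. Lean on these libraries where they do the work, as an engineer would, in place of code of your own. Each camera call takes 0.05 s, during which the arm holds its last target.

## Working session

There is one attempt and no reset: what is moved stays moved. The work goes in short steps, Python scripts to look and compute and a tool call to move; the robot and the scene stay as the last step left them, time stands still between calls to the robot, and variables do not carry over. Pictures are saved under pics/ and viewed, and the job is handed in when it is done.

Besides the shell and the picture viewer there is one more tool, called as a command line: name --pt "numbers of a row" for each row, then --argument value for the rest. move_arm: Moves the arm, as the interface text tells. Its arguments: {"type":"object","properties":{"rows":{"type":"array"},"force":{"type":"number"}},"required":["rows"]}

```bash
mkdir -p pics
python3 - <<'E'
from rig import manip
import cv2
for n in ["side","top","wrist"]:
    im=manip.capture(n); cv2.imwrite(f"pics/a_{n}.png",im[:,:,::-1])
    c=manip.camera_info(n); print(n,c)
s=manip.sense(); print(s)
E
```

```text
side {'K': array([[576.23246981,   0.        , 318.35915655],
       [  0.        , 576.23246981, 233.58558251],
       [  0.        ,   0.        ,   1.        ]]), 'pose': array([[ 0.84623423,  0.27800696, -0.45453246,  0.06011811],
       [-0.53280967,  0.43958678, -0.72310257, -0.83926704],
       [-0.00122109,  0.85409343,  0.52011818,  0.71590258],
       [ 0.        ,  0.        ,  0.        ,  1.        ]])}
top {'K': array([[509.3634011 ,   0.        , 321.34827588],
       [  0.        , 509.3634011 , 233.66676027],
       [  0.        ,   0.        ,   1.        ]]), 'pose': array([[ 2.34552762e-02,  9.90937551e-01, -1.32259670e-01,
         4.00280866e-01],
       [-9.99685096e-01,  2.44285350e-02,  5.74069578e-03,
        -3.76213110e-04],
       [ 8.91958099e-03,  1.32083371e-01,  9.91198479e-01,
         1.28177007e+00],
       [ 0.00000000e+00,  0.00000000e+00,  0.00000000e+00,
         1.00000000e+00]])}
wrist {'K': array([[371.64829954,   0.        , 320.06714391],
       [  0.        , 371.64829954, 242.60032995],
       [  0.        ,   0.        ,   1.        ]])
[... 447 characters left out ...]
7e-04,
       -1.19401987e+00, -2.58568404e-01]), 'joint_velocities': array([-0.000596  , -0.0022993 ,  0.00378246,  0.00086122,  0.00171267,
        0.00248592]), 'joint_efforts': array([-2.16315639e-04, -3.92677689e+01,  1.88583291e+01,  4.18864846e+00,
       -3.37429032e-03,  2.45704811e-06]), 'tcp_pos': array([0.23272035, 0.57962369, 0.24748687]), 'eef_rot': array([[-3.72673504e-01, -9.27962407e-01, -4.79759111e-04],
       [-9.27961041e-01,  3.72673782e-01, -1.59935676e-03],
       [ 1.66293659e-03, -1.50840125e-04, -9.99998606e-01]]), 'ft_force': array([ 0.27202689, -0.18464906, -0.36003025]), 'ft_torque': array([-0.02197112,  0.01163831,  0.0241333 ]), 'opening': 0.08522085126420424}
```

View pics/a_top.png

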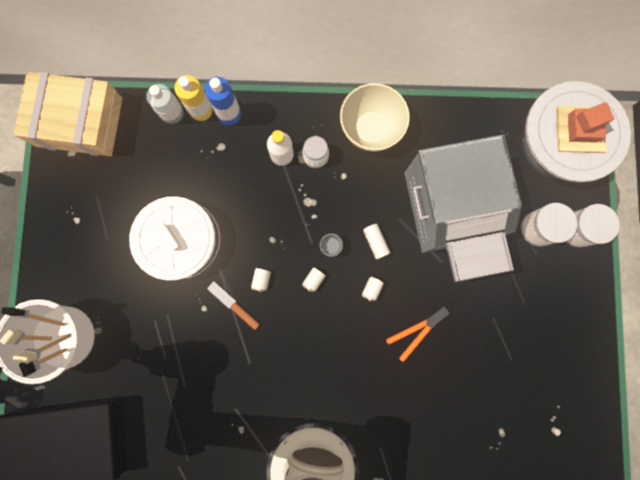

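View pics/a_side.png

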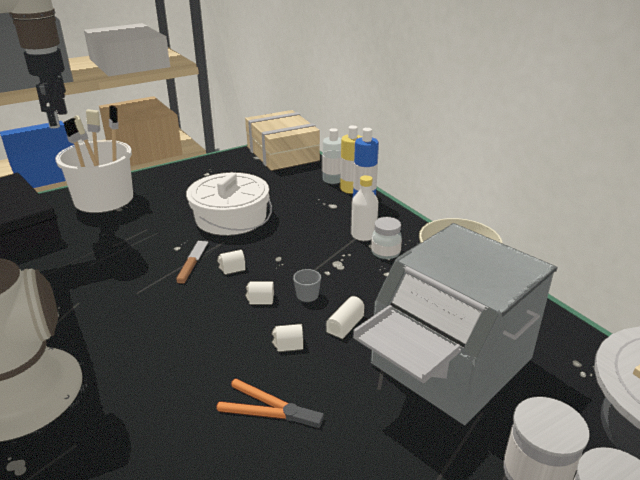

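View pics/a_wrist.png

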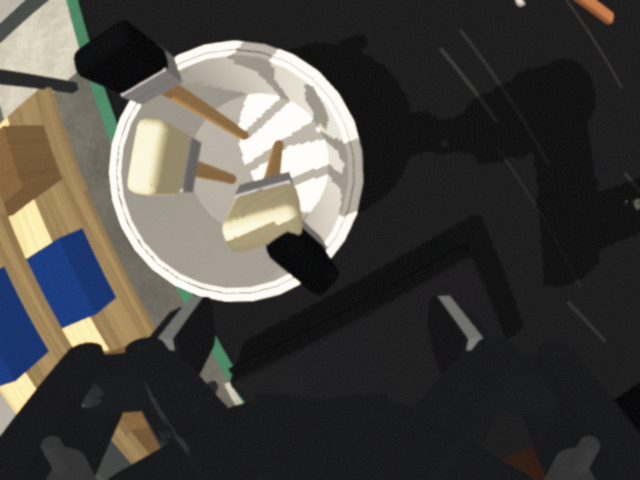

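```bash
cat > h.py <<'E'
import numpy as np, cv2
from rig import manip
def ray(n,u,v,c=None):
    c=c or manip.camera_info(n); K=c["K"];P=c["pose"]
    x=(u-K[0,2])/K[0,0]; y=(v-K[1,2])/K[1,1]
    if n=="wrist":
        r=np.hypot(x,y); s=np.sin(r)/r if r>1e-9 else 1
        d=np.array([x*s,-y*s,-np.cos(r)])
    else: d=np.array([x,-y,-1.])
    return P[:3,3],P[:3,:3]@d
def onz(n,u,v,z,c=None):
    o,d=ray(n,u,v,c); return o+d*(z-o[2])/d[2]
def proj(n,p,c=None):
    c=c or manip.camera_info(n); K=c["K"];P=c["pose"]
    q=P[:3,:3].T@(np.asarray(p,float)-P[:3,3]); q=np.array([q[0],-q[1],-q[2]])
    if n=="wrist":
        r=np.hypot(q[0],q[1]); th=np.arctan2(r,q[2]); x,y=q[:2]/max(r,1e-12)*th
    else: x,y=q[:2]/q[2]
    return np.array([K[0,0]*x+K[0,2],K[1,1]*y+K[1,2]])
def tri(a,b):
    # a,b=(cam,u,v)
    o1,d1=ray(*a);o2,d2=ray(*b);d1/=np.linalg.norm(d1);d2/=np.linalg.norm(d2)
    A=np.stack([d1,-d2],1);t=np.linalg.lstsq(A,o2-o1,rcond=None)[0]
    p,q=o1+d1*t[0],o2+d2*t[1]; return (p+q)/2,np.linalg.norm(p-q)
E
python3 - <<'E'
from h import *
im=cv2.imread("pics/a_top.png")
def crop(x0,y0,x1,y1,f,n):
    cv2.imwrite(n,cv2.resize(im[y0:y1,x0:x1],None,fx=f,fy=f,interpolation=cv2.INTER_CUBIC))
crop(120,185,230,295,5,"pics/b_tub.png"); crop(395,130,535,285,3.8,"pics/b_bin.png"); crop(240,215,400,310,5,"pics/b_casts.png")
g=im.min(2)
m=(g>150).astype(np.uint8); m[:,:240]=0;m[:,400:]=0;m[:215]=0;m[310:]=0
for c in cv2.findContours(m,cv2.RETR_EXTERNAL,cv2.CHAIN_APPROX_NONE)[0]:
    if cv2.contourArea(c)<60: continue
    w=np.array([onz("top",u,v,0.025)[:2] for u,v in c[:,0]])
    r=cv2.minAreaRect((w*1000).astype(np.float32)); print(np.mean(c[:,0],0),r)
    print(np.round(cv2.boxPoints(r)))
m=(im.min(2)>190).astype(np.uint8);m[:,:120]=0;m[:,230:]=0;m[:185]=0;m[295:]=0
c=max(cv2.findContours(m,cv2.RETR_EXTERNAL,cv2.CHAIN_APPROX_NONE)[0],key=cv2.contourArea)
w=np.array([onz("top",u,v,0.0755)[:2] for u,v in c[:,0]])
print("lid",cv2.fitEllipse((w*1000).astype(np.float32)), cv2.minEnclosingCircle((w*1000).astype(np.float32)))
E
```

```text
[371.77586207 288.34482759] ((435.4326477050781, -134.87440490722656), (35.0723762512207, 52.812705993652344), 64.7230224609375)
[[ 404. -139.]
 [ 452. -162.]
 [ 467. -130.]
 [ 419. -108.]]
[312.88679245 279.16981132] ((454.0443115234375, 10.489980697631836), (33.468692779541016, 52.34531021118164), 57.58092498779297)
[[423.  10.]
 [467. -18.]
 [485.  11.]
 [441.  39.]]
[259.26666667 279.        ] ((451.05511474609375, 141.8330078125), (33.45383071899414, 52.14426040649414), 78.2497329711914)
[[422. 131.]
 [473. 120.]
 [480. 153.]
 [429. 164.]]
[332.5 245.5] ((539.0887451171875, -37.27155303955078), (32.478267669677734, 24.84291648864746), 1.2452178001403809)
[[523. -25.]
 [523. -50.]
 [556. -49.]
 [555. -25.]]
[375.88888889 241.12345679] ((553.5122680664062, -143.2220001220703), (82.94336700439453, 36.770545959472656), 24.67913055419922)
[[ 508. -144.]
 [ 524. -177.]
 [ 599. -143.]
 [ 584. -109.]]
lid ((543.1511840820312, 349.2742614746094), (197.44117736816406, 198.21701049804688), 161.44677734375) ((543.3397827148438, 349.2934265136719), 100.3836441040039)
```

View pics/b_tub.png

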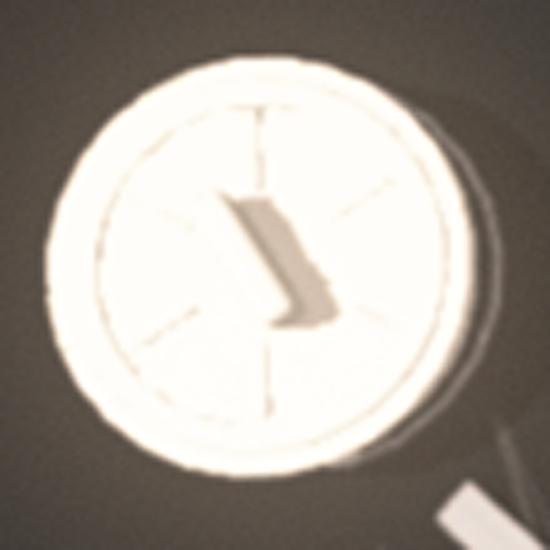

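View pics/b_bin.png

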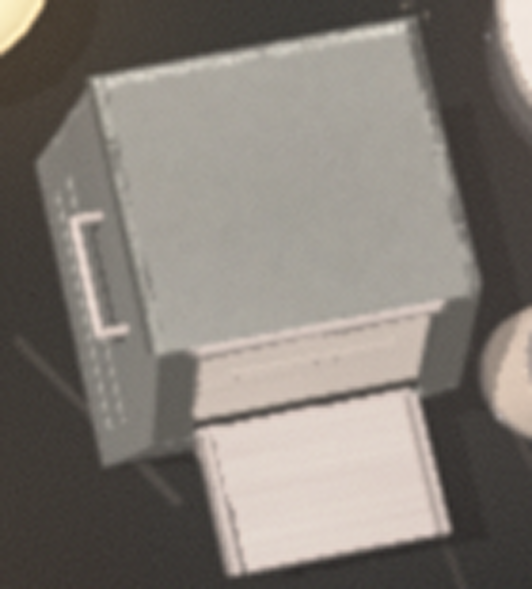

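View pics/b_casts.png

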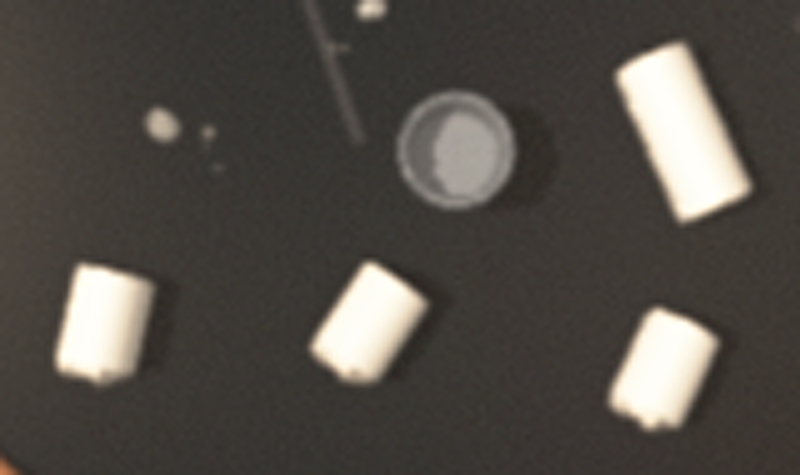

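Run:
```python
from h import *
f=lambda x,y:(395+(x+.5)/3.8-.5,130+(y+.5)/3.8-.5)
P={}
for k,(x,y,z) in dict(FLo=(232,577,.15),FLi=(244,574,.14),FRo=(450,532,.15),FRi=(438,536,.14),RLi=(212,428,.14),RRi=(406,390,.14),roofL=(156,354,.20),roofR=(480,296,.2),roofBL=(92,77,.2),roofBR=(416,17,.2)).items():
    P[k]=onz("top",*f(x,y),z); print(k,P[k].round(4))
for a,b in [("FLo","FRo"),("FLi","FRi"),("RLi","RRi"),("roofL","roofR"),("roofBL","roofBR"),("roofL","roofBL"),("roofR","roofBR")]:
    d=P[b]-P[a]; print(a,b,np.hypot(*d[:2]),np.arctan2(d[1],d[0]))
```

```text
FLo [ 0.4516 -0.3075  0.15  ]
FLi [ 0.454  -0.3173  0.14  ]
FRo [ 0.481  -0.4359  0.15  ]
FRi [ 0.4792 -0.4325  0.14  ]
RLi [ 0.5402 -0.2993  0.14  ]
RRi [ 0.5659 -0.4156  0.14  ]
roofL [ 0.5743 -0.2522  0.2   ]
roofR [ 0.6124 -0.4373  0.2   ]
roofBL [ 0.7353 -0.2162  0.2   ]
roofBR [ 0.7762 -0.4047  0.2   ]
FLo FRo 0.1317140641935858 -1.3460305741258218
FLi FRi 0.11795944469690123 -1.3559636955777283
RLi RRi 0.119134829800696 -1.3533543140507887
roofL roofR 0.18900284703256273 -1.3681277619063412
roofBL roofBR 0.192923471365382 -1.3571998830652066
roofL roofBL 0.1649760953784759 0.22007225804534222
roofR roofBR 0.16706253874175017 0.1964549432511373
```

```bash
cat > go.py <<'E'
import sys
from h import *
# go.py x y z yaw : prints tool-frame shift (cm) and turn needed; yaw of tool x in world
def go(x,y,z,yaw=None):
    s=manip.sense(); R=s["eef_rot"]; p=s["tcp_pos"]
    cur=np.arctan2(R[1,0],R[0,0]); d=R.T@(np.array([x,y,z])-p)*100
    print("t %.2f pos"%s["time_s"],p.round(4),"yaw %.3f open %.4f"%(cur,s["opening"]),"F",s["ft_force"].round(1))
    print(" shift cm (before any turn)",d.round(2))
    if yaw is not None:
        e=(yaw-cur+np.pi/2)%np.pi-np.pi/2
        T=lambda a:np.array([[np.cos(a),np.sin(a),0],[np.sin(a),-np.cos(a),0],[0,0,-1]])
        rv=cv2.Rodrigues(R.T@T(cur+e))[0].ravel()
        print(" turn rv",rv.round(3)," shift after turn",(T(cur+e).T@(np.array([x,y,z])-p)*100).round(2),"j6 after ~",s["joints"][5]+e)
if __name__=="__main__": go(*map(float,sys.argv[1:]))
E
python3 go.py 0.543 0.349 0.28 -1.05
```

```text
t 0.15 pos [0.2327 0.5796 0.2475] yaw -1.953 open 0.0852 F [ 0.3 -0.2 -0.4]
 shift cm (before any turn) [  9.84 -37.39  -3.23]
 turn rv [ 0.001 -0.002 -0.903]  shift after turn [ 35.44 -15.44  -3.25] j6 after ~ 0.644116885568274
```

move_arm --pt "0 0 -3 0 0 0 1" --pt "1 -4 0 0 0 0 1" --pt "1 -4 0 0 0 -0.14 1"

```text
time_s: 0.45
tcp_pos: [0.2996, 0.5318, 0.2788]
eef_rot: [[-0.234, -0.972, 0.0], [-0.972, 0.234, 0.001], [-0.001, 0.0, -1.0]]
ft_force: [0.6, 0.3, -0.8]
opening: 0.0851
```

move_arm --pt "0 0 0 0 0 -0.145 1" --pt "0 0 0 0 0 -0.145 1" --pt "0 0 0 0 0 -0.145 1" --pt "0 0 0 0 0 -0.145 1" --pt "0 0 0 0 0 -0.145 1"

```text
time_s: 0.95
tcp_pos: [0.2996, 0.5314, 0.2779]
eef_rot: [[0.47, -0.883, -0.0], [-0.883, -0.47, -0.001], [0.001, 0.001, -1.0]]
ft_force: [0.2, -0.2, -0.3]
opening: 0.0854
```

```bash
python3 go.py 0.543 0.349 0.28 -1.05
```

```text
t 0.95 pos [0.2996 0.5314 0.2779] yaw -1.082 open 0.0854 F [ 0.2 -0.2 -0.3]
 shift cm (before any turn) [ 27.53 -12.92  -0.21]
 turn rv [ 0.001 -0.001 -0.032]  shift after turn [ 27.93 -12.04  -0.21] j6 after ~ 0.7692903662311512
```

move_arm --pt "3 -1.4 0 0 0 0 0.2" --pt "4 -1.9 0 0 0 0 0.2" --pt "4 -1.9 0 0 0 0 0.2" --pt "4 -1.9 0 0 0 0 0.2" --pt "4 -1.9 0 0 0 0 0.2" --pt "4 -1.9 0 0 0 0 0.2" --pt "3 -1.4 0 0 0 0 0.2" --pt "1.5 -0.6 0 0 0 0 0.2" --pt "0 0 0 0 0 0 0.2"

```text
time_s: 1.85
tcp_pos: [0.5428, 0.3465, 0.2776]
eef_rot: [[0.462, -0.887, -0.001], [-0.887, -0.462, -0.001], [0.0, 0.001, -1.0]]
ft_force: [-0.2, -0.1, 0.7]
opening: 0.0515
```

```bash
cat > wl.py <<'E'
import sys,pickle
from h import *
n=sys.argv[1]
c=manip.camera_info("wrist"); im=manip.capture("wrist")
cv2.imwrite(f"pics/{n}.png",im[:,:,::-1]); pickle.dump(c,open(f"pics/{n}.pkl","wb"))
s=manip.sense(); print(s["time_s"],s["tcp_pos"].round(4),s["joints"].round(2))
E
python3 wl.py c1
```

```text
1.9 [0.5418 0.3475 0.2777] [ 0.82  0.4   0.11 -0.   -1.28  1.23]
```

View pics/c1.png

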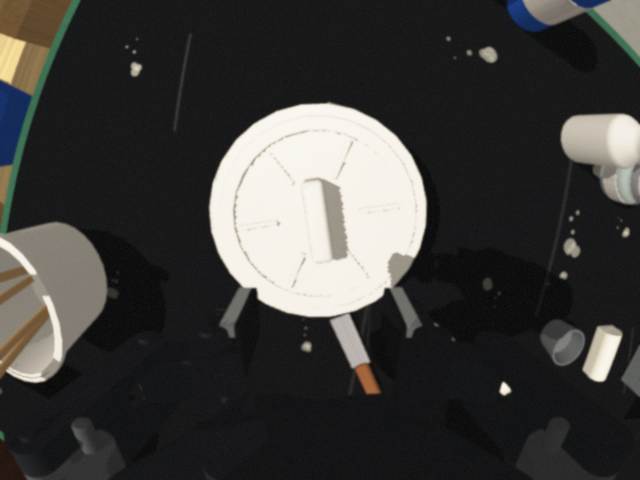

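Run:
```python
from h import *; import pickle
im=cv2.imread("pics/c1.png"); c=pickle.load(open("pics/c1.pkl","rb"))
cv2.imwrite("pics/c1c.png",cv2.resize(im[165:275,285:360],None,fx=5,fy=5,interpolation=cv2.INTER_CUBIC))
m=(im.min(2)>120).astype(np.uint8);m[330:]=0;m[:,:200]=0;m[:,440:]=0
k=max(cv2.findContours(m,cv2.RETR_EXTERNAL,cv2.CHAIN_APPROX_NONE)[0],key=cv2.contourArea)
k=k[k[:,0,1]<240]
w=np.array([onz("wrist",u,v,0.0755,c)[:2] for u,v in k[:,0]])*1000
A=np.c_[w,np.ones(len(w))];x=np.linalg.lstsq(A,(w**2).sum(1),rcond=None)[0];print(x[:2]/2,np.sqrt(x[2]+(x[:2]**2).sum()/4))
s=manip.sense();print(proj("wrist",[*s["tcp_pos"][:2],.1],c))
```

```text
[543.92525864 349.77673098] 99.35111171755084
[318.33038125 224.14759673]
```

View pics/c1c.png

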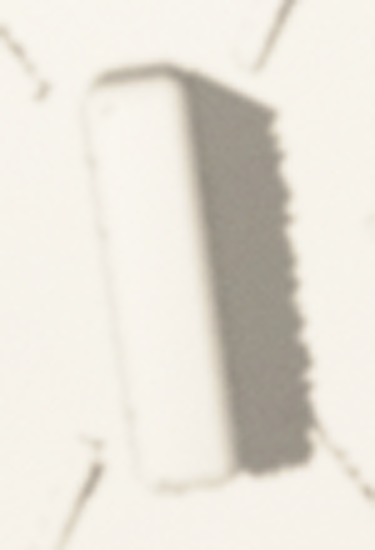

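```bash
python3 - <<'E'
from h import *; import pickle
c=pickle.load(open("pics/c1.pkl","rb"))
P=[onz("wrist",285+(x+.5)/5-.5,165+(y+.5)/5-.5,.1085,c) for x,y in [(92,85),(182,78),(237,470),(145,488)]]
P=np.array(P)[:,:2];print(P,P.mean(0));d=(P[0]+P[1]-P[2]-P[3])/2;print(np.hypot(*d),np.arctan2(d[1],d[0]),np.hypot(*(P[0]-P[1])))
E
python3 go.py 0.5435 0.3497 0.115 -1.15
```

```text
[[0.56859184 0.37499767]
 [0.57613776 0.36284147]
 [0.52278283 0.32475733]
 [0.51293754 0.33687403]] [0.54511249 0.34986763]
0.06650308530197946 0.6101181297652352 0.014307833457591445
t 1.90 pos [0.5418 0.3475 0.2777] yaw -1.089 open 0.0509 F [-0.7  0.3  0.3]
 shift cm (before any turn) [-0.12 -0.27 16.27]
 turn rv [0.001 0.    0.061]  shift after turn [-0.14 -0.24 16.27] j6 after ~ 1.1707955161197787
```

move_arm --pt "0 0 0 0 0 -0.065 0.2" --pt "0 0 0 0 0 -0.065 0.2" --pt "0 -0.3 2 0 0 0 0.2" --pt "0 0 4 0 0 0 0.2" --pt "0 0 4 0 0 0 0.2" --pt "0 0 2 0 0 0 0.2" --pt "0 0 0 0 0 0 0.2"

```text
time_s: 2.6
tcp_pos: [0.5412, 0.3495, 0.1544]
eef_rot: [[0.577, -0.817, -0.006], [-0.817, -0.577, -0.005], [0.001, 0.008, -1.0]]
ft_force: [0.0, 0.4, 0.2]
opening: 0.0511
```

```bash
python3 go.py 0.544 0.35 0.097 -0.96
```

```text
t 2.60 pos [0.5412 0.3495 0.1544] yaw -0.956 open 0.0511 F [0.  0.4 0.2]
 shift cm (before any turn) [ 0.12 -0.3   5.74]
 turn rv [ 0.008 -0.001  0.004]  shift after turn [ 0.12 -0.26  5.74] j6 after ~ 1.3586666730117045
```

move_arm --pt "0.1 -0.2 2.5 0 0 0 0.2" --pt "0 0 2 0 0 0 0.2" --pt "0 0 1 0 0 0 0.2" --pt "0 0 0.2 0 0 0 0.2" --pt "0 0 0 0 0 0 0.2"

```text
time_s: 3.1
tcp_pos: [0.5466, 0.3509, 0.1025]
eef_rot: [[0.576, -0.817, 0.002], [-0.817, -0.576, 0.001], [0.0, -0.002, -1.0]]
ft_force: [-0.0, 0.4, 0.7]
opening: 0.0511
```

```bash
python3 go.py 0.544 0.35 0.097 -0.96;python3 wl.py c2
```

```text
t 3.10 pos [0.5466 0.3509 0.1025] yaw -0.957 open 0.0511 F [-0.   0.4  0.7]
 shift cm (before any turn) [-0.07  0.27  0.55]
 turn rv [-0.002 -0.     0.003]  shift after turn [-0.07  0.27  0.55] j6 after ~ 1.3617970586859727
3.15 [0.5468 0.351  0.1029] [ 0.82  0.55 -0.11  0.   -0.91  1.37]
```

View pics/c2.png

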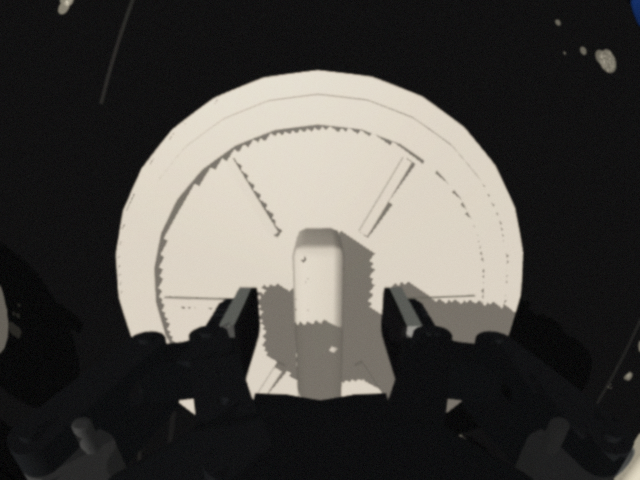

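move_arm --pt "0 0.2 0.4 0 0 0 0.2" --pt "0 0 0 0 0 0 -1" --pt "0 0 0 0 0 0 -1" --pt "0 0 0 0 0 0 -1" --pt "0 0 0 0 0 0 -1" --pt "0 0 0 0 0 0 -1" --force 60

```text
time_s: 3.75
tcp_pos: [0.5449, 0.349, 0.0978]
eef_rot: [[0.576, -0.818, 0.001], [-0.818, -0.576, 0.0], [0.0, -0.001, -1.0]]
ft_force: [-0.7, -0.6, 1.9]
opening: 0.0169
```

move_arm --pt "0 0 -1 0 0 0 -1" --pt "0 0 -1.5 0 0 0 -1" --pt "0 0 -2.5 0 0 0 -1" --pt "0 0 -3 0 0 0 -1" --pt "0 0 -2 0 0 0 -1" --pt "0 0 0 0 0 0 -1"

```text
time_s: 4.35
tcp_pos: [0.546, 0.3501, 0.2011]
eef_rot: [[0.576, -0.818, 0.005], [-0.818, -0.576, 0.005], [-0.001, -0.007, -1.0]]
ft_force: [-0.5, 0.5, -1.5]
opening: 0.017
```

```bash
python3 - <<'E'
from h import *
for uv in [(160,345),(165,340),(215,290),(95,340),(172,282),(112,410)]: print(uv,onz("top",*uv,0).round(3))
im=manip.capture("side");cv2.imwrite("pics/c3.png",im[:,:,::-1])
E
python3 go.py 0.32 0.40 0.18 -0.957
```

```text
(160, 345) [0.285 0.383 0.   ]
(165, 340) [0.298 0.371 0.   ]
(215, 290) [0.423 0.254 0.   ]
(95, 340) [0.294 0.543 0.   ]
(172, 282) [0.44  0.363 0.   ]
(112, 410) [0.129 0.488 0.   ]
t 4.40 pos [0.5449 0.3493 0.1986] yaw -0.958 open 0.0171 F [ 0.2 -0.7 -1.8]
 shift cm (before any turn) [-17.08  15.48   1.83]
 turn rv [-0.003  0.001 -0.001]  shift after turn [-17.09  15.46   1.86] j6 after ~ 1.3653730624665483
```

View pics/c3.png

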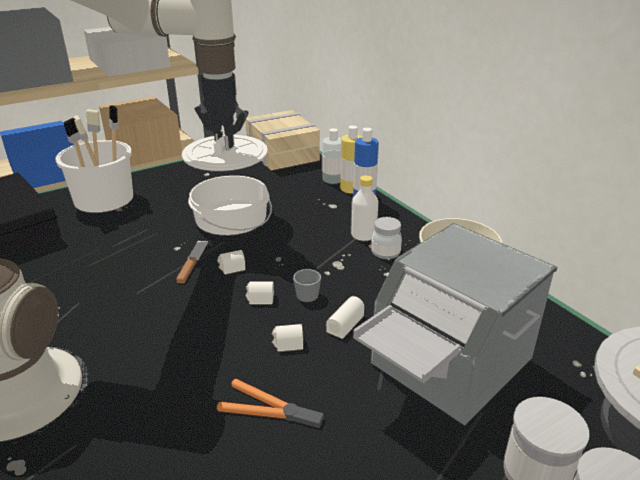

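move_arm --pt "-1.5 1.4 0 0 0 0 -1" --pt "-2.5 2.3 0 0 0 0 -1" --pt "-3 2.7 0 0 0 0 -1" --pt "-3 2.7 0 0 0 0 -1" --pt "-3 2.7 0 0 0 0 -1" --pt "-2.5 2.3 0 0 0 0 -1" --pt "-1.5 1.4 0 0 0 0 -1" --pt "0 0 3 0 0 0 -1" --pt "0 0 4 0 0 0 -1" --pt "0 0 4 0 0 0 -1" --pt "0 0 2 0 0 0 -1" --pt "0 0 0 0 0 0 -1"

```text
time_s: 5.6
tcp_pos: [0.3184, 0.3952, 0.0629]
eef_rot: [[0.575, -0.818, -0.005], [-0.818, -0.575, -0.01], [0.006, 0.01, -1.0]]
ft_force: [-0.2, -0.7, -1.1]
opening: 0.0171
```

```bash
python3 go.py 0.32 0.40 0.0365 -0.957; python3 wl.py c4
```

```text
t 5.60 pos [0.3184 0.3952 0.0629] yaw -0.959 open 0.0171 F [-0.2 -0.7 -1.1]
 shift cm (before any turn) [-0.32 -0.43  2.63]
 turn rv [ 0.01  -0.006 -0.002]  shift after turn [-0.3  -0.4   2.64] j6 after ~ 0.9732685755081156
5.65 [0.3194 0.397  0.0651] [ 1.21  0.41 -0.5  -0.   -0.67  0.97]
```

View pics/c4.png

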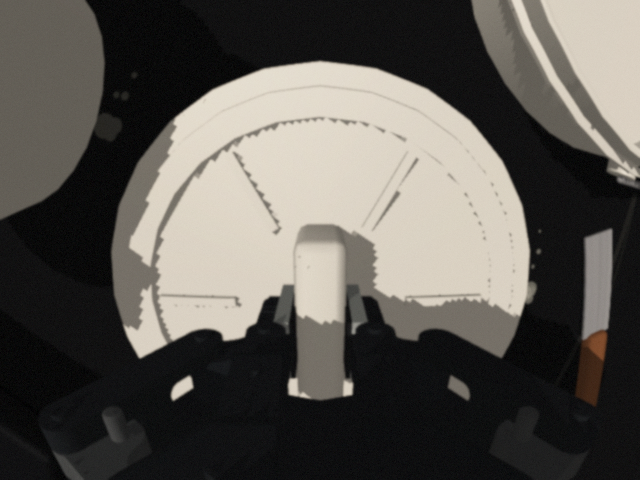

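move_arm --pt "0 0 1.2 0 0 0 -1" --pt "0 0 0.8 0 0 0 -1" --pt "0 0 0.5 0 0 0 -1" --pt "0 0 0 0 0 0 -1" --pt "0 0 0 0 0 0 -1"

```text
time_s: 6.15
tcp_pos: [0.3202, 0.399, 0.0426]
eef_rot: [[0.576, -0.818, 0.0], [-0.818, -0.576, 0.001], [-0.0, -0.001, -1.0]]
ft_force: [-0.6, 0.7, -1.5]
opening: 0.0171
```

move_arm --pt "0 0 0.4 0 0 0 -1" --pt "0 0 0.2 0 0 0 -1" --pt "0 0 0 0 0 0 -1" --pt "0 0 0 0 0 0 -1"

```text
time_s: 6.55
tcp_pos: [0.3201, 0.3988, 0.0363]
eef_rot: [[0.576, -0.818, 0.0], [-0.818, -0.576, -0.0], [0.0, -0.0, -1.0]]
ft_force: [0.9, 0.8, -2.5]
opening: 0.0168
```

move_arm --pt "0 0 0.1 0 0 0 -1" --pt "0 0 0 0 0 0 0.2" --pt "0 0 0 0 0 0 0.2" --pt "0 0 0 0 0 0 0.2" --pt "0 0 -2 0 0 0 0.2" --pt "0 0 -4 0 0 0 0.2" --pt "0 0 -4.5 0 0 0 1" --pt "0 0 -4.5 0 0 0 1" --pt "0 0 -4.5 0 0 0 1" --pt "0 0 -2 0 0 0 1"

```text
time_s: 7.55
tcp_pos: [0.321, 0.4001, 0.2555]
eef_rot: [[0.576, -0.817, 0.004], [-0.817, -0.576, 0.007], [-0.004, -0.008, -1.0]]
ft_force: [0.6, 0.9, -0.2]
opening: 0.0852
```

```bash
cat > tl.py <<'E'
import sys
from h import *
im=manip.capture("top")[:,:,::-1].copy(); cv2.imwrite(f"pics/{sys.argv[1]}.png",im)
m=(im.min(2)>150).astype(np.uint8); m[:,:225]=0;m[:,400:]=0;m[:175]=0;m[370:]=0
for c in cv2.findContours(m,cv2.RETR_EXTERNAL,cv2.CHAIN_APPROX_NONE)[0]:
    if cv2.contourArea(c)<60: continue
    w=np.array([onz("top",u,v,0.025)[:2] for u,v in c[:,0]])
    (a,b),(p,q),t=cv2.minAreaRect((w*1000).astype(np.float32))
    ang=np.radians(t if p>q else t+90); print(np.mean(c[:,0],0).round(),"xy %.0f %.0f len %.0f wid %.0f yaw %.3f"%(a,b,max(p,q),min(p,q),(ang+np.pi/2)%np.pi-np.pi/2))
E
python3 tl.py d1; python3 go.py 0.544 0.35 0.25
```

```text
[228. 300.] xy 400 219 len 33 wid 22 yaw 0.823
[372. 288.] xy 436 -135 len 53 wid 35 yaw -0.455
[313. 279.] xy 454 11 len 52 wid 33 yaw -0.566
[259. 279.] xy 451 142 len 52 wid 32 yaw -0.205
[376. 241.] xy 554 -143 len 83 wid 36 yaw 0.434
t 7.60 pos [0.3215 0.4009 0.2573] yaw -0.957 open 0.0853 F [0.3 0.7 2.6]
 shift cm (before any turn) [ 16.99 -15.24   0.81]
```

View pics/d1.png

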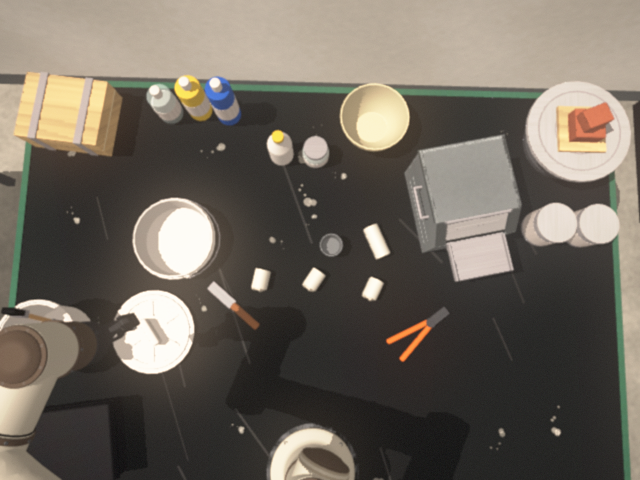

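```bash
python3 go.py 0.554 -0.143 0.25 -1.137
```

```text
t 7.60 pos [0.3215 0.4009 0.2573] yaw -0.957 open 0.0853 F [0.3 0.7 2.6]
 shift cm (before any turn) [57.85 12.35  0.3 ]
 turn rv [-0.011  0.006  0.18 ]  shift after turn [59.13  1.77  0.73] j6 after ~ 0.7912897296495499
```

move_arm --pt "0 0 0 0 0 0.09 0.5" --pt "0 0 0 0 0 0.09 0.5" --pt "3 0.1 0 0 0 0 0.5" --pt "4.5 0.15 0 0 0 0 0.5" --pt "4.5 0.15 0 0 0 0 0.5" --pt "4.5 0.15 0 0 0 0 0.5" --pt "4.5 0.15 0 0 0 0 0.5" --pt "4.5 0.15 0 0 0 0 0.5" --pt "4.5 0.15 0 0 0 0 0.5" --pt "4.5 0.15 0 0 0 0 0.5" --pt "4.5 0.15 0 0 0 0 0.5" --pt "4.5 0.15 0 0 0 0 0.5"

```text
time_s: 8.8
tcp_pos: [0.4897, -0.004, 0.2502]
eef_rot: [[0.42, -0.908, 0.0], [-0.908, -0.42, 0.0], [-0.0, -0.0, -1.0]]
ft_force: [1.1, 0.3, -0.8]
opening: 0.0642
```

move_arm --pt "4.5 0.15 0 0 0 0 0.5" --pt "4.5 0.15 0 0 0 0 0.5" --pt "3 0.1 0 0 0 0 0.5" --pt "3 0 0 0 0 0 0.5" --pt "0 0 0 0 0 0 0.5"

```text
time_s: 9.3
tcp_pos: [0.5495, -0.1426, 0.2493]
eef_rot: [[0.416, -0.909, -0.001], [-0.909, -0.416, -0.0], [-0.0, 0.001, -1.0]]
ft_force: [-0.8, -0.2, -0.5]
opening: 0.064
```

```bash
python3 wl.py e1; python3 go.py 0.554 -0.143 0.02 -1.137
```

```text
9.35 [ 0.5488 -0.1413  0.2493] [ 0.03  0.29 -0.14 -0.   -1.15  1.97]
t 9.35 pos [ 0.5488 -0.1413  0.2493] yaw -1.141 open 0.0640 F [-0.6  0.5 -0.3]
 shift cm (before any turn) [ 0.39 -0.44 22.93]
 turn rv [ 0.001  0.001 -0.004]  shift after turn [ 0.38 -0.4  22.93] j6 after ~ 1.970871942970194
```

View pics/e1.png

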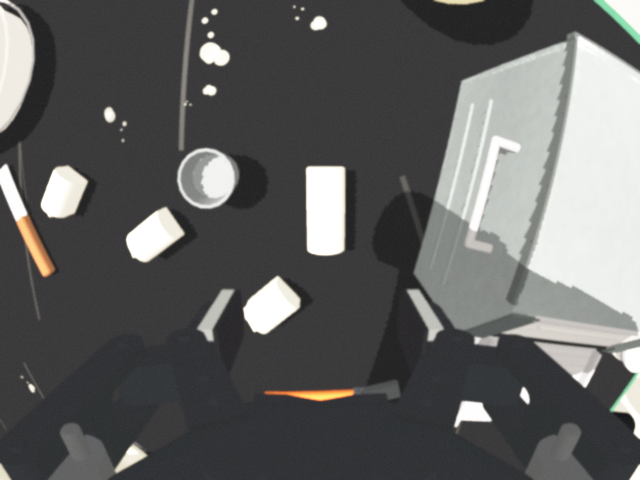

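```bash
cat > wm.py <<'E'
import sys,pickle
from h import *
n,u0,v0,u1,v1=sys.argv[1],*map(int,sys.argv[2:6]); z=float(sys.argv[6]) if len(sys.argv)>6 else .03
im=cv2.imread(f"pics/{n}.png");c=pickle.load(open(f"pics/{n}.pkl","rb"))
m=(im.min(2)>140).astype(np.uint8); M=np.zeros_like(m);M[v0:v1,u0:u1]=m[v0:v1,u0:u1]
k=max(cv2.findContours(M,cv2.RETR_EXTERNAL,cv2.CHAIN_APPROX_NONE)[0],key=cv2.contourArea)
w=np.array([onz("wrist",u,v,z,c)[:2] for u,v in k[:,0]])
(a,b),(p,q),t=cv2.minAreaRect((w*1000).astype(np.float32))
ang=np.radians(t if p>q else t+90); print("xy %.0f %.0f len %.0f wid %.0f yaw %.3f"%(a,b,max(p,q),min(p,q),(ang+np.pi/2)%np.pi-np.pi/2))
E
python3 wm.py e1 295 155 355 265; python3 wm.py e1 235 270 300 340;python3 wm.py e1 120 200 190 270;python3 wm.py e1 35 160 90 225
```

```text
xy 554 -146 len 86 wid 36 yaw 0.442
xy 440 -134 len 64 wid 41 yaw -0.423
xy 458 7 len 68 wid 37 yaw -0.564
xy 455 131 len 68 wid 51 yaw -0.185
```

move_arm --pt "0.3 -0.4 2 0 0 0 0.5" --pt "0.2 0 4 0 0 0 0.5" --pt "0 0 4 0 0 0 0.5" --pt "0 0 4 0 0 0 0.5" --pt "0 0 3 0 0 0 0.5" --pt "0 0 2 0 0 0 0.5" --pt "0 0 1 0 0 0 0.5" --pt "0 0 0 0 0 0 0.5" --pt "0 0 0 0 0 0 0.5"

```text
time_s: 10.25
tcp_pos: [0.5553, -0.1424, 0.0514]
eef_rot: [[0.421, -0.907, 0.002], [-0.907, -0.421, -0.0], [0.001, -0.001, -1.0]]
ft_force: [1.0, 0.6, -0.0]
opening: 0.0641
```

```bash
python3 go.py 0.554 -0.145 0.02 -1.132; python3 wl.py e2
```

```text
t 10.25 pos [ 0.5553 -0.1424  0.0514] yaw -1.137 open 0.0641 F [ 1.   0.6 -0. ]
 shift cm (before any turn) [0.18 0.23 3.14]
 turn rv [-0.001 -0.001 -0.005]  shift after turn [0.18 0.23 3.14] j6 after ~ 1.9776876375721193
10.3 [ 0.5556 -0.1425  0.0517] [ 0.03  0.51 -0.35  0.   -0.7   1.97]
```

View pics/e2.png

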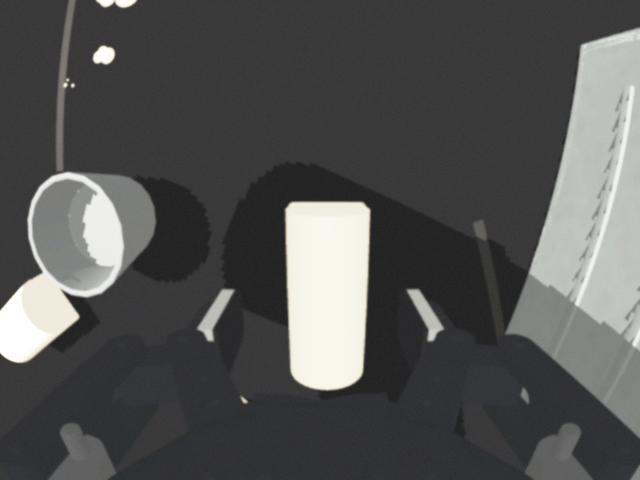

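move_arm --pt "0.1 0.2 2 0 0 0 0.5" --pt "0 0 1.1 0 0 0 0.5" --pt "0 0 0 0 0 0 -1" --pt "0 0 0 0 0 0 -1" --pt "0 0 0 0 0 0 -1" --pt "0 0 0 0 0 0 -1" --pt "0 0 0 0 0 0 -1" --force 60

```text
time_s: 11.0
tcp_pos: [0.5539, -0.1445, 0.0202]
eef_rot: [[0.42, -0.908, 0.002], [-0.908, -0.42, -0.0], [0.001, -0.002, -1.0]]
ft_force: [-0.2, 0.7, 3.0]
opening: 0.0347
```

move_arm --pt "0 0 -1 0 0 0 -1" --pt "0 0 -3 0 0 0 -1" --pt "0 0 -4 0 0 0 -1" --pt "0 0 -4 0 0 0 -1" --pt "0 0 -4 0 0 0 -1" --pt "0 0 -3 0 0 0 -1" --pt "0 0 -2 0 0 0 -1" --pt "0 0 0 0 0 0 -1"

```text
time_s: 11.8
tcp_pos: [0.5545, -0.1448, 0.2334]
eef_rot: [[0.42, -0.907, 0.008], [-0.907, -0.42, -0.001], [0.004, -0.007, -1.0]]
ft_force: [0.0, 0.1, -1.1]
opening: 0.0347
```

```bash
python3 go.py 0.544 0.35 0.22; python3 tl.py e3; python3 wl.py e4
```

```text
t 11.80 pos [ 0.5545 -0.1448  0.2334] yaw -1.137 open 0.0347 F [ 0.   0.1 -1.1]
 shift cm (before any turn) [-45.35 -19.82   1.3 ]
[302. 365.] xy 249 33 len 142 wid 21 yaw -1.548
[228. 300.] xy 400 219 len 33 wid 22 yaw 0.823
[372. 288.] xy 435 -135 len 53 wid 34 yaw -0.451
[259. 279.] xy 452 142 len 51 wid 32 yaw -0.182
[372. 204.] xy 647 -136 len 128 wid 123 yaw -1.545
[304. 264.] xy 483 29 len 448 wid 169 yaw 0.042
11.9 [ 0.5525 -0.1444  0.2291] [ 0.03  0.31 -0.16 -0.   -1.11  1.98]
```

View pics/e4.png

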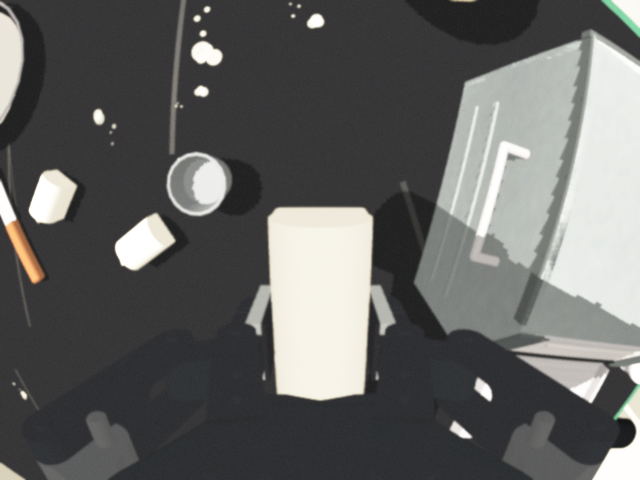

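move_arm --pt "-2 -0.85 0 0 0 0 -1" --pt "-3.5 -1.55 0 0 0 0 -1" --pt "-4.2 -1.85 0 0 0 0 -1" --pt "-4.2 -1.85 0 0 0 0 -1" --pt "-4.2 -1.85 0 0 0 0 -1" --pt "-4.2 -1.85 0 0 0 0 -1" --pt "-4.2 -1.85 0 0 0 0 -1" --pt "-4.2 -1.85 0 0 0 0 -1" --pt "-4.2 -1.85 0 0 0 0 -1" --pt "-4.2 -1.85 0 0 0 0 -1" --pt "-3.5 -1.5 0 0 0 0 -1" --pt "-1.5 -0.6 0 0 0 0 -1"

```text
time_s: 13.1
tcp_pos: [0.542, 0.3394, 0.2264]
eef_rot: [[0.422, -0.907, -0.003], [-0.907, -0.422, -0.003], [0.001, 0.004, -1.0]]
ft_force: [-0.3, -0.5, -1.1]
opening: 0.0347
```

```bash
python3 wl.py e5;python3 go.py 0.544 0.35 0.027
```

```text
13.15 [0.5422 0.3403 0.2265] [ 0.81  0.43  0.02 -0.   -1.17  1.2 ]
t 13.15 pos [0.5422 0.3403 0.2265] yaw -1.134 open 0.0347 F [ 2.   0.9 -0.7]
 shift cm (before any turn) [-0.81 -0.64 19.94]
```

View pics/e5.png

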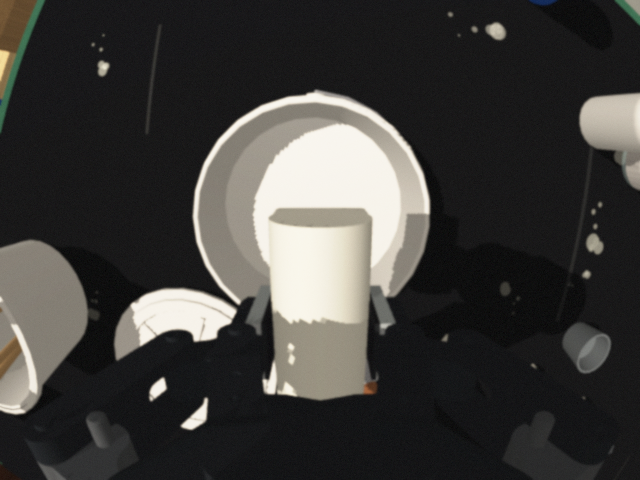

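Run:
```python
from h import *; import pickle
for n,cut in [("e5",250)]:
    im=cv2.imread(f"pics/{n}.png"); c=pickle.load(open(f"pics/{n}.pkl","rb"))
    m=(im.min(2)>75).astype(np.uint8);m[300:]=0;m[:,:180]=0;m[:,440:]=0;m[:85]=0
    k=max(cv2.findContours(m,cv2.RETR_EXTERNAL,cv2.CHAIN_APPROX_NONE)[0],key=cv2.contourArea)
    k=k[k[:,0,1]<cut]
    w=np.array([onz("wrist",u,v,0.07,c)[:2] for u,v in k[:,0]])*1000
    for it in range(5):
        A=np.c_[w,np.ones(len(w))];x=np.linalg.lstsq(A,(w**2).sum(1),rcond=None)[0];ce=x[:2]/2;r=np.sqrt(x[2]+(ce**2).sum())
        e=np.abs(np.hypot(*(w-ce).T)-r);w=w[e<max(2,2*np.median(e))]
    print(ce,r,len(w))
```

```text
[547.48966247 350.12307618] 94.25090843511923 383
```

move_arm --pt "-0.8 -0.7 3 0 0 0 -1" --pt "0 0 4 0 0 0 -1" --pt "0 0 4 0 0 0 -1" --pt "0 0 4 0 0 0 -1" --pt "0 0 2 0 0 0 -1" --pt "0 0 1 0 0 0 -1" --pt "0 0 0 0 0 0 -1"

```text
time_s: 13.85
tcp_pos: [0.5455, 0.3453, 0.0472]
eef_rot: [[0.419, -0.908, -0.003], [-0.908, -0.419, -0.003], [0.002, 0.004, -1.0]]
ft_force: [-1.3, 0.0, -0.1]
opening: 0.0346
```

```bash
python3 go.py 0.545 0.35 0.027
```

```text
t 13.85 pos [0.5455 0.3453 0.0472] yaw -1.138 open 0.0346 F [-1.3  0.  -0.1]
 shift cm (before any turn) [-0.45 -0.16  2.02]
```

move_arm --pt "-0.3 0 1.2 0 0 0 -1" --pt "0 0 0.6 0 0 0 -1" --pt "0 0 0.2 0 0 0 -1" --pt "0 0 0 0 0 0 -1" --pt "0 0 0 0 0 0 -1"

```text
time_s: 14.35
tcp_pos: [0.5452, 0.3499, 0.0299]
eef_rot: [[0.42, -0.908, 0.001], [-0.908, -0.42, 0.001], [-0.0, -0.001, -1.0]]
ft_force: [0.0, 0.5, -0.6]
opening: 0.0349
```

move_arm --pt "0 0 0.3 0 0 0 -1" --pt "0 0 0 0 0 0 -1" --pt "0 0 0 0 0 0 0.5" --pt "0 0 0 0 0 0 0.5" --pt "0 0 0 0 0 0 0.5" --pt "0 0 -1 0 0 0 0.5" --pt "0 0 -4 0 0 0 0.5" --pt "0 0 -4 0 0 0 0.5" --pt "0 0 -4 0 0 0 0.5" --pt "0 0 -4 0 0 0 0.5" --pt "0 0 -4 0 0 0 0.5" --pt "0 0 0 0 0 0 0.5"

```text
time_s: 15.55
tcp_pos: [0.5476, 0.3514, 0.2452]
eef_rot: [[0.421, -0.907, 0.012], [-0.907, -0.421, 0.009], [-0.003, -0.015, -1.0]]
ft_force: [-1.1, -1.0, -0.3]
opening: 0.0637
```

```bash
python3 wl.py f1; python3 go.py 0.452 0.138 0.2 1.37
```

```text
15.6 [0.5461 0.3506 0.2414] [ 0.82  0.43  0.05  0.   -1.19  1.18]
t 15.60 pos [0.5461 0.3506 0.2414] yaw -1.137 open 0.0640 F [-0.7 -0.9  0. ]
 shift cm (before any turn) [15.35 17.51  3.95]
 turn rv [-0.008  0.005  0.634]  shift after turn [22.71  4.98  4.14] j6 after ~ 0.5499149127276164
```

View pics/f1.png

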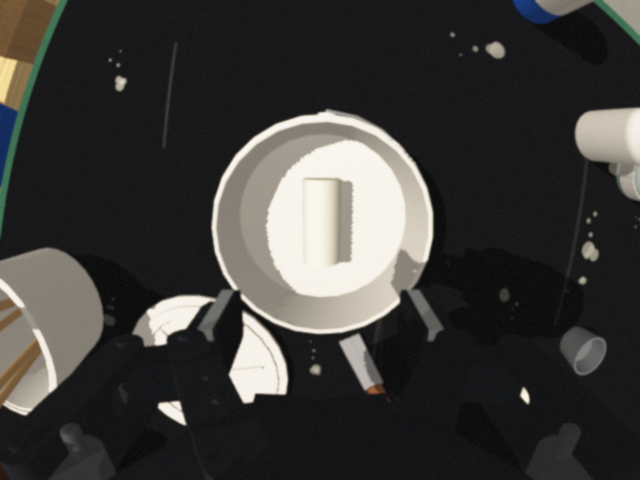

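move_arm --pt "0 0 0 0 0 0.125 0.5" --pt "0 0 0 0 0 0.125 0.5" --pt "0 0 0 0 0 0.125 0.5" --pt "0 0 0 0 0 0.125 0.5" --pt "0 0 0 0 0 0.13 0.5" --pt "3 0.7 0 0 0 0 0.5" --pt "4.5 1 0 0 0 0 0.5" --pt "4.5 1 0 0 0 0 0.5" --pt "4.5 1 0 0 0 0 0.5" --pt "4 0.9 1 0 0 0 0.5" --pt "2 0.4 1 0 0 0 0.5" --pt "0 0 0 0 0 0 0.5"

```text
time_s: 16.8
tcp_pos: [0.4492, 0.1358, 0.2148]
eef_rot: [[-0.198, -0.98, -0.004], [-0.98, 0.198, -0.002], [0.003, 0.004, -1.0]]
ft_force: [1.1, 1.0, -0.2]
opening: 0.0639
```

```bash
python3 wl.py f2; python3 go.py 0.452 0.140 0.02 1.376
```

```text
16.85 [0.451  0.1375 0.2158] [ 0.64  0.15 -0.4  -0.   -1.02  0.73]
t 16.85 pos [0.451  0.1375 0.2158] yaw -1.769 open 0.0636 F [0.7 0.3 0. ]
 shift cm (before any turn) [-0.29 -0.08 19.58]
 turn rv [ 0.001 -0.001 -0.003]  shift after turn [-0.27 -0.05 19.58] j6 after ~ 0.7344657093416246
```

View pics/f2.png

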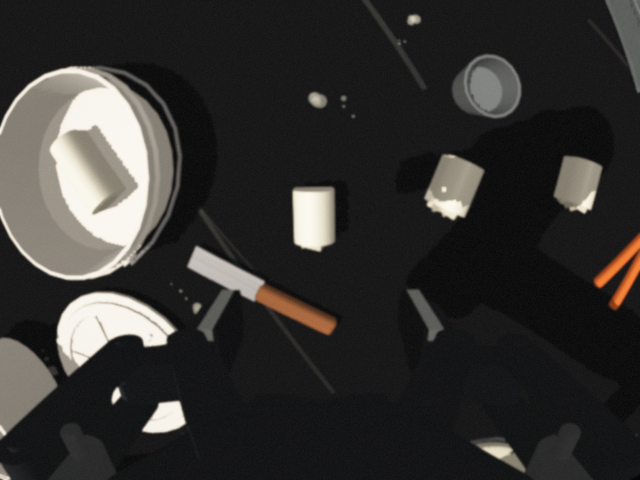

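```bash
python3 wm.py f2 285 175 345 260
python3 - <<'E'
from h import *; import pickle
c=pickle.load(open("pics/f2.pkl","rb"))
s=manip.sense();R=s["eef_rot"]
for uv in [(190,255),(262,283),(336,328),(245,268)]:
    p=onz("wrist",*uv,0.005,c);d=p-np.array([.4515,.139,p[2]]);print(uv,p.round(3),"tool xy mm",(R.T@d*1000)[:2].round(0))
E
```

```text
xy 451 142 len 53 wid 32 yaw -0.186
(190, 255) [0.437 0.268 0.005] tool xy mm [-124.   39.]
(262, 283) [0.395 0.204 0.005] tool xy mm [-52.  68.]
(336, 328) [0.333 0.142 0.005] tool xy mm [ 20. 117.]
(245, 268) [0.414 0.216 0.005] tool xy mm [-68.  52.]
```

move_arm --pt "-0.3 0 3 0 0 0 0.5" --pt "0 0 4 0 0 0 0.5" --pt "0 0 4 0 0 0 0.5" --pt "0 0 4 0 0 0 0.5" --pt "0 0 2 0 0 0 0.5" --pt "0 0 1 0 0 0 0.5" --pt "0 0 0 0 0 0 0.5"

```text
time_s: 17.55
tcp_pos: [0.4526, 0.1422, 0.0352]
eef_rot: [[-0.195, -0.981, -0.002], [-0.981, 0.195, -0.002], [0.002, 0.001, -1.0]]
ft_force: [-0.3, -0.1, -0.6]
opening: 0.0637
```

```bash
python3 wl.py f3; python3 go.py 0.451 0.140 0.021 1.381
```

```text
17.6 [0.4532 0.1425 0.0363] [ 0.65  0.42 -0.61  0.   -0.55  0.73]
t 17.60 pos [0.4532 0.1425 0.0363] yaw -1.767 open 0.0639 F [-0.  -0.3  0.5]
 shift cm (before any turn) [0.29 0.17 1.53]
 turn rv [-0.    -0.    -0.006]  shift after turn [0.29 0.17 1.53] j6 after ~ 0.732674087987376
```

View pics/f3.png

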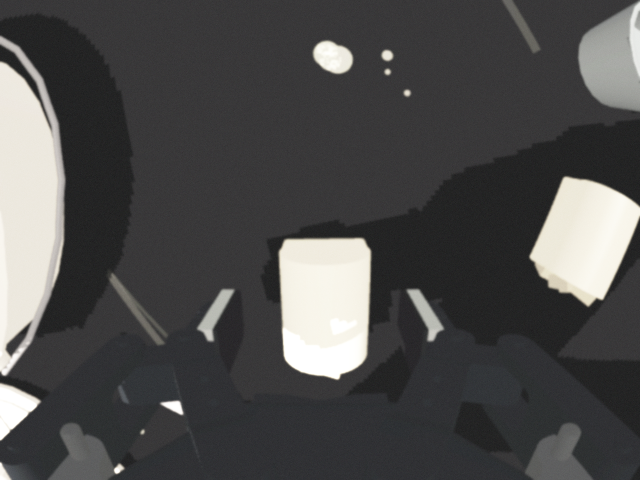

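move_arm --pt "0.1 0.1 1.5 0 0 0 0.5" --pt "0 0 0 0 0 0 0.5" --pt "0 0 0 0 0 0 -1" --pt "0 0 0 0 0 0 -1" --pt "0 0 0 0 0 0 -1" --pt "0 0 0 0 0 0 -1" --pt "0 0 0 0 0 0 -1" --force 60

```text
time_s: 18.3
tcp_pos: [0.4523, 0.1416, 0.0228]
eef_rot: [[-0.195, -0.981, 0.003], [-0.981, 0.195, 0.002], [-0.002, -0.002, -1.0]]
ft_force: [-1.2, 1.7, 6.7]
opening: 0.0348
```

move_arm --pt "0 0 -1 0 0 0 -1" --pt "0 0 -3 0 0 0 -1" --pt "0 0 -4 0 0 0 -1" --pt "0 0 -4 0 0 0 -1" --pt "0 0 -4 0 0 0 -1" --pt "0 0 -4 0 0 0 -1" --pt "0 0 -3 0 0 0 -1" --pt "0 0 -1 0 0 0 -1" --pt "0 0 0 0 0 0 -1"

```text
time_s: 19.2
tcp_pos: [0.4515, 0.1411, 0.2629]
eef_rot: [[-0.196, -0.981, 0.003], [-0.981, 0.196, 0.002], [-0.003, -0.002, -1.0]]
ft_force: [-0.4, -0.4, -2.0]
opening: 0.0349
```

```bash
python3 wl.py f4; python3 go.py 0.50 -0.366 0.25 -1.359
```

```text
19.25 [0.4507 0.1407 0.261 ] [ 0.65  0.11 -0.33 -0.   -1.13  0.73]
t 19.25 pos [0.4507 0.1407 0.261 ] yaw -1.768 open 0.0347 F [ 0.3 -0.2 -0.7]
 shift cm (before any turn) [ 48.72 -14.76   1.07]
 turn rv [ 0.001  0.001 -0.409]  shift after turn [50.58  5.83  1.1 ] j6 after ~ 1.1356086673062373
```

View pics/f4.png

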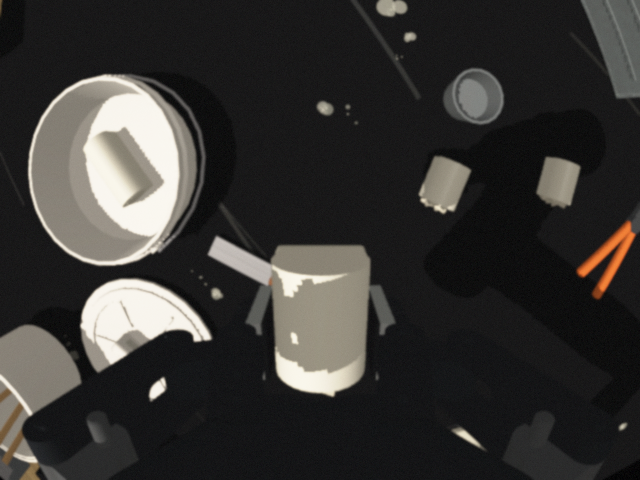

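move_arm --pt "0 0 0 0 0 -0.136 -1" --pt "0 0 0 0 0 -0.136 -1" --pt "0 0 0 0 0 -0.136 -1" --pt "2.5 0.3 0 0 0 0 -1" --pt "4.2 0.48 0 0 0 0 -1" --pt "4.2 0.48 0 0 0 0 -1" --pt "4.2 0.48 0 0 0 0 -1" --pt "4.2 0.48 0 0 0 0 -1" --pt "4.2 0.48 0 0 0 0 -1" --pt "4.2 0.48 0 0 0 0 -1" --pt "4.2 0.48 0 0 0 0 -1" --pt "4.2 0.48 0 0 0 0 -1"

```text
time_s: 20.45
tcp_pos: [0.4853, -0.2222, 0.2586]
eef_rot: [[0.209, -0.978, -0.005], [-0.978, -0.209, 0.001], [-0.002, 0.005, -1.0]]
ft_force: [0.6, 0.0, -0.5]
opening: 0.0348
```

move_arm --pt "4.2 0.5 0 0 0 0 -1" --pt "4.2 0.5 0 0 0 0 -1" --pt "3.5 0.4 0 0 0 0 -1" --pt "1.8 0.2 0 0 0 0 -1" --pt "0 0 0 0 0 0 -1" --pt "0 0 0 0 0 0 -1"

```text
time_s: 21.05
tcp_pos: [0.4987, -0.3577, 0.2586]
eef_rot: [[0.209, -0.978, -0.004], [-0.978, -0.209, 0.002], [-0.003, 0.004, -1.0]]
ft_force: [-0.6, 0.5, -1.0]
opening: 0.0345
```

```bash
python3 wl.py f5; python3 go.py 0.5075 -0.364 0.18 -1.359;python3 - <<'E'
from h import *
im=manip.capture("side");cv2.imwrite("pics/f5s.png",im[:,:,::-1])
E
```

```text
21.1 [ 0.499  -0.3572  0.2594] [-0.36  0.36 -0.   -0.   -1.21  2.14]
t 21.10 pos [ 0.499  -0.3572  0.2594] yaw -1.360 open 0.0346 F [-0.4 -0.  -1.1]
 shift cm (before any turn) [ 0.86 -0.72  7.94]
 turn rv [ 0.003  0.002 -0.001]  shift after turn [ 0.84 -0.69  7.94] j6 after ~ 2.1409971995626114
```

View pics/f5.png

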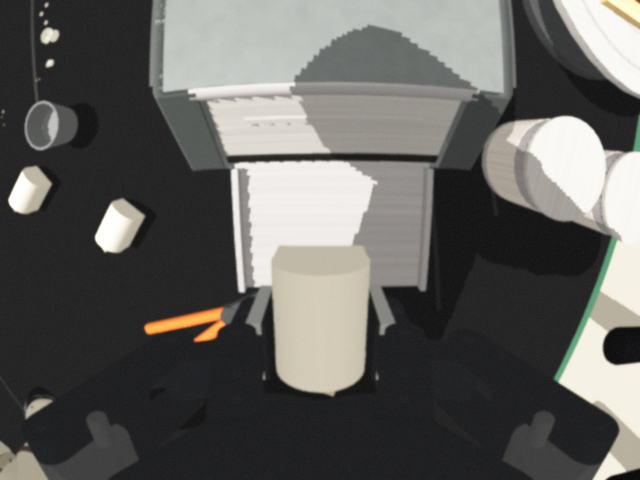

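View pics/f5s.png

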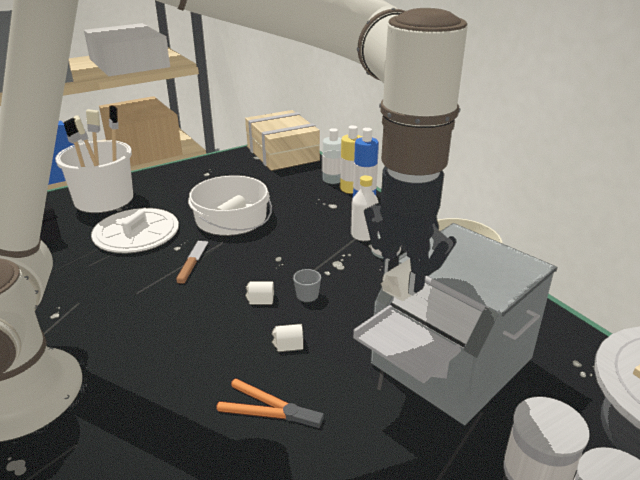

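Run:
```python
from h import *; import pickle
c=pickle.load(open("pics/f5.pkl","rb"))
b=np.array([.5486,-.3555]);a=.212;B=np.array([[np.cos(a),np.sin(a)],[-np.sin(a),np.cos(a)]])
for n,u,v,z in [("rearlipLo",232,169,.15),("rearlipRo",433,169,.15),("frontlipLo",239,290,.15),("frontlipRo",427,290,.15),("mouth L",230,157,.14),("mouth R",436,160,.14),("roofL",157,94,.2),("roofR",509,98,.2),("hingeL",190,94,.192),("hingeR",478,96,.192)]:
    p=onz("wrist",u,v,z,c);print(n,p.round(4),"bin",(B@(p[:2]-b)*1000).round(1))
```

```text
rearlipLo [ 0.5365 -0.292   0.15  ] bin [ 1.5 64.6]
rearlipRo [ 0.5639 -0.4181  0.15  ] bin [  1.8 -64.4]
frontlipLo [ 0.4557 -0.3094  0.15  ] bin [-81.1  64.6]
frontlipRo [ 0.4827 -0.4373  0.15  ] bin [-81.7 -66.1]
mouth L [ 0.543 -0.287  0.14 ] bin [ 9.  68.2]
mouth R [ 0.5704 -0.4218  0.14  ] bin [  7.4 -69.4]
roofL [ 0.5744 -0.2551  0.2   ] bin [46.4 92.7]
roofR [ 0.6125 -0.4358  0.2   ] bin [ 45.5 -92. ]
hingeL [ 0.5771 -0.2708  0.192 ] bin [45.6 76.8]
hingeR [ 0.6094 -0.421   0.192 ] bin [ 45.7 -76.8]
```

move_arm --pt "0.8 -0.3 2 0 0 0 -1" --pt "0 -0.4 3 0 0 0 -1" --pt "0 0 2 0 0 0 -1" --pt "0 0 1 0 0 0 -1" --pt "0 0 0 0 0 0 -1"

```text
time_s: 21.65
tcp_pos: [0.5076, -0.3632, 0.18]
eef_rot: [[0.211, -0.978, -0.003], [-0.978, -0.211, 0.001], [-0.002, 0.003, -1.0]]
ft_force: [-0.4, 0.4, -0.0]
opening: 0.0346
```

```bash
python3 go.py 0.5075 -0.3643 0.163 -1.359
```

```text
t 21.65 pos [ 0.5076 -0.3632  0.18  ] yaw -1.358 open 0.0346 F [-0.4  0.4 -0. ]
 shift cm (before any turn) [0.11 0.03 1.7 ]
 turn rv [0.003 0.002 0.001]  shift after turn [0.1  0.03 1.7 ] j6 after ~ 2.145022863627741
```

move_arm --pt "0 0 0.8 0 0 0 -1" --pt "0 0 0.5 0 0 0 -1" --pt "0 0 0.2 0 0 0 -1" --pt "0 0 0 0 0 0 -1" --pt "0 0 0 0 0 0 -1"

```text
time_s: 22.15
tcp_pos: [0.5083, -0.3646, 0.1667]
eef_rot: [[0.21, -0.978, 0.001], [-0.978, -0.21, -0.0], [0.0, -0.0, -1.0]]
ft_force: [0.0, 0.3, -0.8]
opening: 0.0348
```

move_arm --pt "0 0 0.3 0 0 0 -1" --pt "0 0 0 0 0 0 -1" --pt "0 0 0 0 0 0 0.5" --pt "0 0 0 0 0 0 0.5" --pt "0 0 0 0 0 0 0.5" --pt "0 0 -1 0 0 0 0.5" --pt "0 0 -3 0 0 0 0.5" --pt "0 0 -2 0 0 0 0.5" --pt "0 2 0 0 0 0 -1" --pt "0 3 0 0 0 0 -1" --pt "0 0 0 0 0 0 -1" --pt "0 0 0 0 0 0 -1"

```text
time_s: 23.35
tcp_pos: [0.4592, -0.3753, 0.2245]
eef_rot: [[0.209, -0.978, 0.002], [-0.978, -0.209, -0.001], [0.001, -0.001, -1.0]]
ft_force: [1.3, 0.3, -0.5]
opening: 0.0061
```

```bash
python3 wl.py g1
python3 - <<'E'
from h import *
s=manip.sense();b=np.array([.5486,-.3555]);a=.212;B=np.array([[np.cos(a),np.sin(a)],[-np.sin(a),np.cos(a)]])
print("TCP bin",B@(s["tcp_pos"][:2]-b)*1000,s["tcp_pos"][2],s["opening"])
E
```

```text
23.4 [ 0.4597 -0.3752  0.2242] [-0.41  0.35 -0.11  0.   -1.11  2.19]
TCP bin [-91.07059659  -0.50907916] 0.22421975137845906 0.0002882973146704926
```

View pics/g1.png

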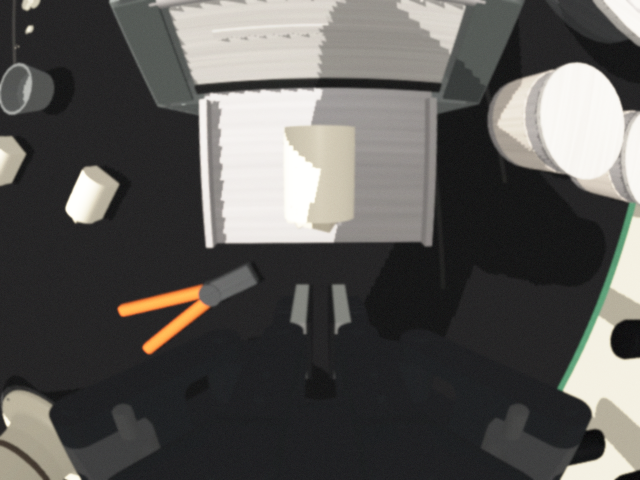

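move_arm --pt "0 0 3 0 0 0 -1" --pt "0 0 2 0 0 0 -1" --pt "0 0 0.8 0 0 0 -1" --pt "0 0 0 0 0 0 -1" --pt "0 -1 0 0 0 0 -1" --pt "0 -1.2 0 0 0 0 -1" --pt "0 -1.2 0 0 0 0 -1" --pt "0 -1.2 0 0 0 0 -1" --pt "0 0 0 0 0 0 -1"

```text
time_s: 24.3
tcp_pos: [0.5064, -0.3649, 0.1655]
eef_rot: [[0.211, -0.977, 0.001], [-0.977, -0.211, -0.001], [0.001, -0.001, -1.0]]
ft_force: [0.6, -0.1, 0.2]
opening: 0.0002
```

```bash
python3 wl.py g2
python3 - <<'E'
from h import *
s=manip.sense();b=np.array([.5486,-.3555]);a=.212;B=np.array([[np.cos(a),np.sin(a)],[-np.sin(a),np.cos(a)]])
print("TCP bin",B@(s["tcp_pos"][:2]-b)*1000,s["tcp_pos"][2],s["ft_force"])
E
```

```text
24.35 [ 0.5054 -0.3648  0.1652] [-0.37  0.45 -0.11 -0.   -1.01  2.15]
TCP bin [-4.42403843e+01 -1.63624047e-02] 0.16520409971946384 [ 0.14807161 -0.66207197 -0.23203046]
```

View pics/g2.png

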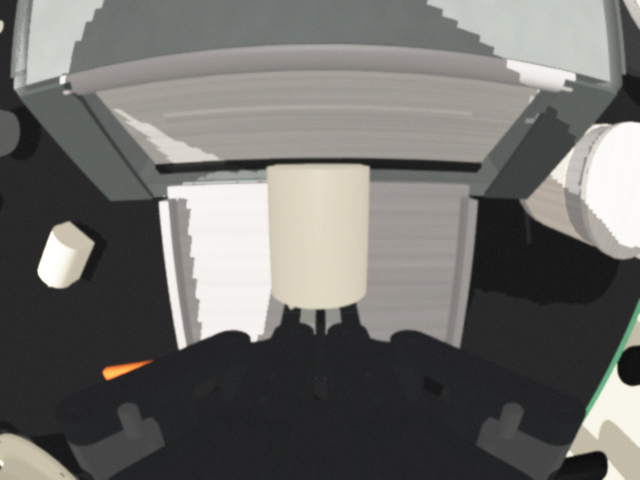

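move_arm --pt "0 -1.2 0 0 0 0 -1" --pt "0 -1.2 0 0 0 0 -1" --pt "0 -1.2 0 0 0 0 -1" --pt "0 -1 0 0 0 0 -1" --pt "0 0 0 0 0 0 -1" --pt "0 0 0 0 0 0 -1"

```text
time_s: 24.95
tcp_pos: [0.5491, -0.3554, 0.1647]
eef_rot: [[0.21, -0.978, -0.001], [-0.978, -0.21, 0.001], [-0.001, 0.001, -1.0]]
ft_force: [-2.0, -0.0, -1.4]
opening: -0.0
```

```bash
cat > bn.py <<'E'
from h import *
s=manip.sense();b=np.array([.5486,-.3555]);a=.212;B=np.array([[np.cos(a),np.sin(a)],[-np.sin(a),np.cos(a)]])
print("TCP bin mm",(B@(s["tcp_pos"][:2]-b)*1000).round(1),"z",s["tcp_pos"][2].round(4),s["ft_force"].round(1),"t",s["time_s"])
E
python3 wl.py g3; python3 bn.py
```

```text
25.0 [ 0.5489 -0.3555  0.1649] [-0.33  0.5  -0.03 -0.   -1.05  2.11]
TCP bin mm [ 0.3 -0. ] z 0.1649 [-2.5  0.5 -0.8] t 25.0
```

View pics/g3.png

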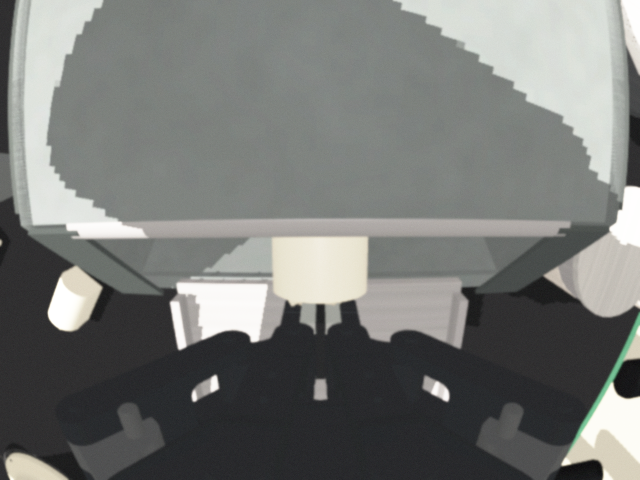

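move_arm --pt "0 -0.8 0 0 0 0 -1" --pt "0 -0.8 0 0 0 0 -1" --pt "0 0 0 0 0 0 -1" --pt "0 0 0 0 0 0 -1"

```text
time_s: 25.4
tcp_pos: [0.5658, -0.3522, 0.1658]
eef_rot: [[0.21, -0.978, 0.002], [-0.978, -0.21, -0.001], [0.001, -0.001, -1.0]]
ft_force: [-0.9, 0.1, 0.0]
opening: 0.0
```

```bash
python3 wl.py g4; python3 bn.py
```

```text
25.45 [ 0.5654 -0.3522  0.1657] [-0.31  0.51  0.01  0.   -1.06  2.1 ]
TCP bin mm [17.1 -0.4] z 0.1657 [-0.5  0.7 -0.1] t 25.45
```

View pics/g4.png

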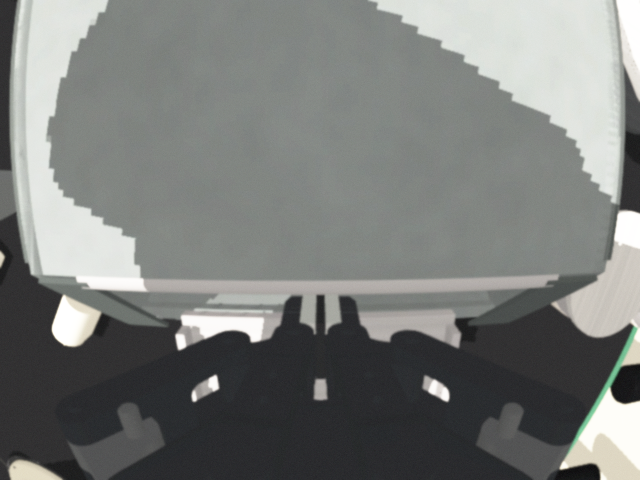

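Stub has dropped. Retreat straight back, then up and check the flap.

move_arm --pt "0 2 0 0 0 0 -1" --pt "0 3 0 0 0 0 -1" --pt "0 3 0 0 0 0 -1" --pt "0 2 -2 0 0 0 -1" --pt "0 0 -4 0 0 0 0.5" --pt "0 0 -3 0 0 0 0.5" --pt "0 0 0 0 0 0 0.5"

```text
time_s: 26.15
tcp_pos: [0.469, -0.3748, 0.2614]
eef_rot: [[0.21, -0.978, 0.01], [-0.978, -0.21, -0.006], [0.008, -0.009, -1.0]]
ft_force: [-0.3, -0.1, 0.8]
opening: 0.0432
```

```bash
python3 wl.py g5; python3 tl.py g5t; python3 go.py 0.437 -0.135 0.25 -2.02
```

```text
26.2 [ 0.4681 -0.3738  0.2585] [-0.4   0.33 -0.05  0.   -1.19  2.19]
[396. 348.] xy 298 -191 len 57 wid 22 yaw 0.003
[228. 300.] xy 400 219 len 33 wid 22 yaw 0.823
[372. 288.] xy 435 -135 len 53 wid 34 yaw -0.451
[313. 279.] xy 454 11 len 52 wid 33 yaw -0.566
t 26.25 pos [ 0.4673 -0.3732  0.2564] yaw -1.360 open 0.0581 F [-0.3 -0.1 -0.3]
 shift cm (before any turn) [-23.92  -2.02   0.61]
 turn rv [-0.003 -0.     0.66 ]  shift after turn [-20.14  13.07   0.64] j6 after ~ 1.5254493232105915
```

View pics/g5.png

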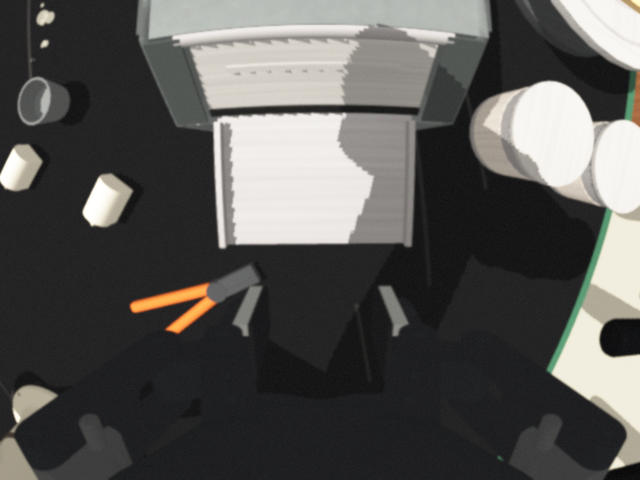

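move_arm --pt "0 0 0 0 0 0.132 0.5" --pt "0 0 0 0 0 0.132 0.5" --pt "0 0 0 0 0 0.132 0.5" --pt "0 0 0 0 0 0.132 0.5" --pt "0 0 0 0 0 0.132 0.5" --pt "-2.5 1.6 0 0 0 0 0.5" --pt "-4 2.6 0 0 0 0 0.5" --pt "-4 2.6 0 0 0 0 0.5" --pt "-4 2.6 1 0 0 0 0.5" --pt "-4 2.6 2 0 0 0 0.5" --pt "-1.6 1 1 0 0 0 0.5" --pt "0 0 0 0 0 0 0.5"

```text
time_s: 27.45
tcp_pos: [0.4353, -0.1351, 0.2137]
eef_rot: [[-0.431, -0.903, -0.005], [-0.903, 0.431, 0.001], [0.002, 0.005, -1.0]]
ft_force: [0.8, 0.1, 0.3]
opening: 0.0642
```

```bash
python3 wl.py h1; python3 go.py 0.436 -0.136 0.021 -2.02
```

```text
27.5 [ 0.4365 -0.1363  0.2148] [ 0.05  0.13 -0.43 -0.   -1.01  1.07]
t 27.50 pos [ 0.4365 -0.1363  0.2148] yaw -2.017 open 0.0643 F [0.7 0.4 0.8]
 shift cm (before any turn) [-4.000e-02  1.000e-02  1.938e+01]
 turn rv [ 0.003 -0.001  0.003]  shift after turn [-1.000e-02  6.000e-02  1.938e+01] j6 after ~ 1.0674889004592722
```

View pics/h1.png

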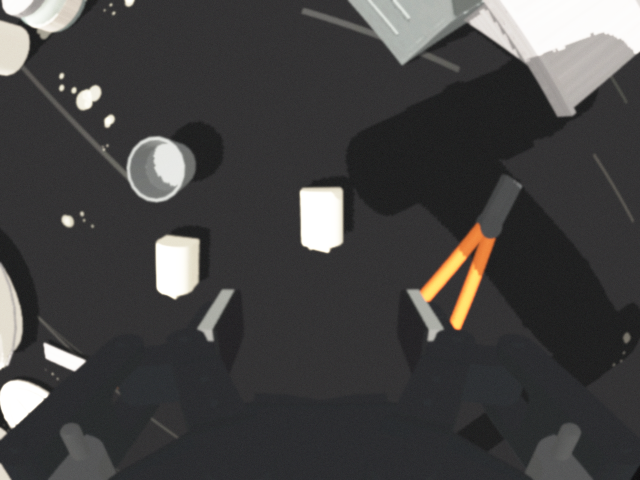

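```bash
python3 wm.py h1 292 178 350 256
```

```text
xy 436 -137 len 56 wid 36 yaw -0.433
```

move_arm --pt "0 0 3 0 0 0 0.5" --pt "0 0 4 0 0 0 0.5" --pt "0 0 4 0 0 0 0.5" --pt "0 0 4 0 0 0 0.5" --pt "0 0 2 0 0 0 0.5" --pt "0 0 0.8 0 0 0 0.5" --pt "0 0 0 0 0 0 0.5"

```text
time_s: 28.2
tcp_pos: [0.4373, -0.1381, 0.0371]
eef_rot: [[-0.435, -0.901, -0.002], [-0.901, 0.435, -0.0], [0.001, 0.002, -1.0]]
ft_force: [0.1, 0.7, 0.3]
opening: 0.0641
```

```bash
python3 wl.py h2; python3 go.py 0.436 -0.136 0.021 -2.02
```

```text
28.25 [ 0.438  -0.1379  0.0382] [ 0.05  0.39 -0.65  0.   -0.53  1.07]
t 28.25 pos [ 0.438  -0.1379  0.0382] yaw -2.020 open 0.0642 F [0.1 0.1 0.3]
 shift cm (before any turn) [-0.08  0.26  1.72]
 turn rv [-0. -0. -0.]  shift after turn [-0.08  0.26  1.72] j6 after ~ 1.070536455307678
```

View pics/h2.png

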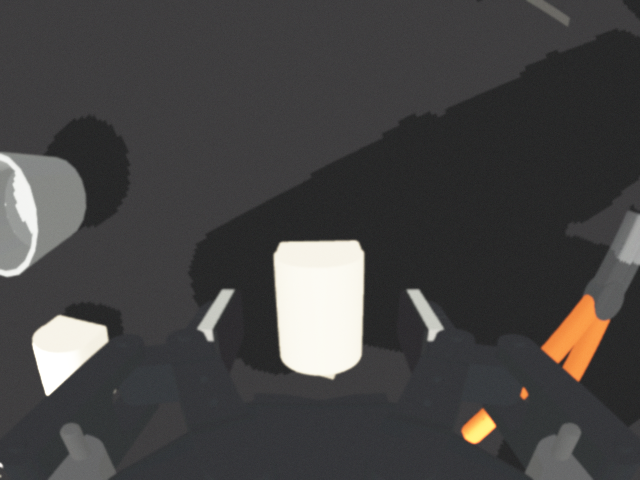

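Run:
```python
from h import *; import pickle
c=pickle.load(open("pics/h1.pkl","rb"));R=manip.sense()["eef_rot"]
for uv in [(425,298),(455,325),(480,225)]:
    p=onz("wrist",*uv,0.01,c);print((R.T@(p-np.array([.437,-.137,.01]))*1000).round(0))
```

```text
[104.  83.  -0.]
[141. 115.  -0.]
[154.   8.   0.]
```

move_arm --pt "-0.1 0.1 1.6 0 0 0 0.5" --pt "0 0 0 0 0 0 0.5" --pt "0 0 0 0 0 0 -1" --pt "0 0 0 0 0 0 -1" --pt "0 0 0 0 0 0 -1" --pt "0 0 0 0 0 0 -1" --pt "0 0 0 0 0 0 -1" --force 60

```text
time_s: 28.95
tcp_pos: [0.4379, -0.136, 0.0234]
eef_rot: [[-0.433, -0.901, 0.003], [-0.901, 0.433, -0.0], [-0.001, -0.003, -1.0]]
ft_force: [-0.6, 0.3, 6.5]
opening: 0.0349
```

move_arm --pt "0 0 -1 0 0 0 -1" --pt "0 0 -3 0 0 0 -1" --pt "0 0 -4 0 0 0 -1" --pt "0 0 -4 0 0 0 -1" --pt "0 0 -4 0 0 0 -1" --pt "0 0 -4 0 0 0 -1" --pt "0 0 -3 0 0 0 -1" --pt "0 0 -1 0 0 0 -1" --pt "0 0 0 0 0 0 -1"

```text
time_s: 29.85
tcp_pos: [0.4371, -0.1359, 0.2636]
eef_rot: [[-0.434, -0.901, 0.004], [-0.901, 0.434, 0.0], [-0.002, -0.003, -1.0]]
ft_force: [-0.6, 0.2, -1.1]
opening: 0.0344
```

```bash
python3 wl.py h3; python3 go.py 0.50 -0.366 0.25 -1.359
```

```text
29.9 [ 0.4362 -0.1357  0.2617] [ 0.06  0.08 -0.36 -0.   -1.13  1.07]
t 29.90 pos [ 0.4362 -0.1357  0.2617] yaw -2.020 open 0.0350 F [ 1.2  0.2 -1. ]
 shift cm (before any turn) [ 17.97 -15.74   1.15]
 turn rv [ 0.     0.001 -0.661]  shift after turn [23.85 -1.39  1.17] j6 after ~ 1.7279058504308011
```

View pics/h3.png

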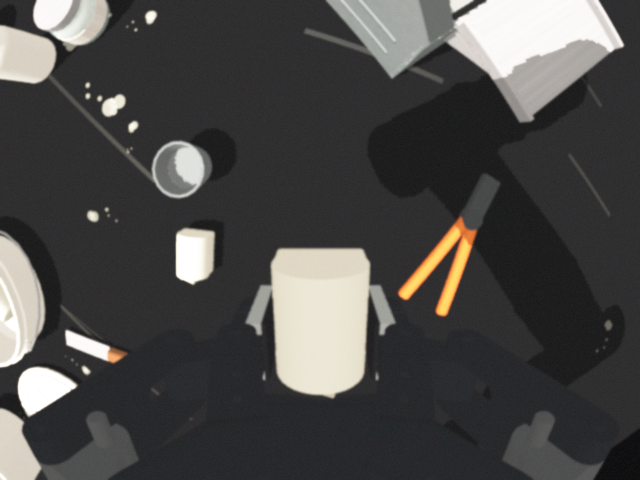

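move_arm --pt "0 0 0 0 0 -0.132 -1" --pt "0 0 0 0 0 -0.132 -1" --pt "0 0 0 0 0 -0.132 -1" --pt "0 0 0 0 0 -0.132 -1" --pt "0 0 0 0 0 -0.132 -1" --pt "2.8 -0.3 0 0 0 0 -1" --pt "4.2 -0.4 0 0 0 0 -1" --pt "4.2 -0.4 0 0 0 0 -1" --pt "4.2 -0.4 0 0 0 0 -1" --pt "4.2 -0.4 0 0 0 0 -1" --pt "3 -0.2 0 0 0 0 -1" --pt "1.2 -0.1 0 0 0 0 -1"

```text
time_s: 31.1
tcp_pos: [0.5076, -0.366, 0.2579]
eef_rot: [[0.207, -0.978, -0.006], [-0.978, -0.207, 0.003], [-0.004, 0.005, -1.0]]
ft_force: [-0.1, 0.3, -0.7]
opening: 0.0348
```

move_arm --pt "0 0 2 0 0 0 -1" --pt "0 0 3 0 0 0 -1" --pt "0 0 2.5 0 0 0 -1" --pt "0 0 0.5 0 0 0 -1" --pt "0 0 0 0 0 0 -1"

```text
time_s: 31.6
tcp_pos: [0.5075, -0.3633, 0.1803]
eef_rot: [[0.21, -0.978, -0.004], [-0.978, -0.21, 0.001], [-0.002, 0.004, -1.0]]
ft_force: [0.3, 1.0, -0.3]
opening: 0.0345
```

```bash
python3 go.py 0.5075 -0.3643 0.164 -1.359; python3 bn.py
```

```text
t 31.60 pos [ 0.5075 -0.3633  0.1803] yaw -1.359 open 0.0345 F [ 0.3  1.  -0.3]
 shift cm (before any turn) [0.1  0.02 1.63]
 turn rv [ 0.004  0.002 -0.   ]  shift after turn [0.09 0.02 1.63] j6 after ~ 2.1450061000455385
TCP bin mm [-41.8   1. ] z 0.1803 [ 0.3  1.  -0.3] t 31.6
```

Same as before; lower, release, back off.

move_arm --pt "0 0 0.8 0 0 0 -1" --pt "0 0 0.5 0 0 0 -1" --pt "0 0 0.2 0 0 0 -1" --pt "0 0 0 0 0 0 -1"

```text
time_s: 32.0
tcp_pos: [0.5083, -0.364, 0.1671]
eef_rot: [[0.21, -0.978, 0.0], [-0.978, -0.21, -0.0], [0.0, -0.0, -1.0]]
ft_force: [-1.0, 0.4, -0.1]
opening: 0.0347
```

move_arm --pt "0 0 0.3 0 0 0 -1" --pt "0 0 0 0 0 0 -1" --pt "0 0 0 0 0 0 0.5" --pt "0 0 0 0 0 0 0.5" --pt "0 0 0 0 0 0 0.5" --pt "0 0 -1 0 0 0 0.5" --pt "0 0 -3 0 0 0 0.5" --pt "0 0 -2 0 0 0 0.5" --pt "0 2 0 0 0 0 -1" --pt "0 3 0 0 0 0 -1" --pt "0 0 0 0 0 0 -1" --pt "0 0 0 0 0 0 -1"

```text
time_s: 33.2
tcp_pos: [0.4593, -0.3749, 0.2252]
eef_rot: [[0.209, -0.978, 0.002], [-0.978, -0.209, -0.001], [0.001, -0.001, -1.0]]
ft_force: [0.8, -0.1, 0.5]
opening: 0.0058
```

```bash
python3 wl.py h4; python3 bn.py
```

```text
33.25 [ 0.4598 -0.3748  0.2249] [-0.41  0.35 -0.11  0.   -1.11  2.19]
TCP bin mm [-90.8  -0.2] z 0.2249 [ 0.3 -0.1  0.3] t 33.25
```

View pics/h4.png

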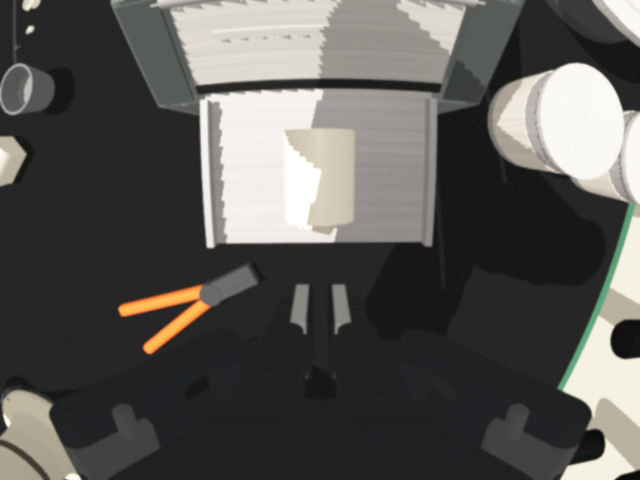

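Identical setup; same push to bin x ≈ +17 mm.

move_arm --pt "0 0 3 0 0 0 -1" --pt "0 0 2 0 0 0 -1" --pt "0 0 0.8 0 0 0 -1" --pt "0 0 0 0 0 0 -1" --pt "0 -1 0 0 0 0 -1" --pt "0 -1.2 0 0 0 0 -1" --pt "0 -1.2 0 0 0 0 -1" --pt "0 -1.2 0 0 0 0 -1" --pt "0 -1.2 0 0 0 0 -1" --pt "0 -1.2 0 0 0 0 -1" --pt "0 -1.2 0 0 0 0 -1" --pt "0 -1 0 0 0 0 -1"

```text
time_s: 34.45
tcp_pos: [0.5494, -0.3547, 0.1651]
eef_rot: [[0.21, -0.978, -0.003], [-0.978, -0.21, 0.001], [-0.002, 0.002, -1.0]]
ft_force: [-3.6, -0.6, -2.4]
opening: -0.0002
```

move_arm --pt "0 -0.8 0 0 0 0 -1" --pt "0 -0.8 0 0 0 0 -1" --pt "0 0 0 0 0 0 -1" --pt "0 0 0 0 0 0 -1"

```text
time_s: 34.85
tcp_pos: [0.5656, -0.3519, 0.1664]
eef_rot: [[0.21, -0.978, 0.001], [-0.978, -0.21, -0.0], [0.001, -0.001, -1.0]]
ft_force: [0.1, -0.2, 0.4]
opening: 0.0001
```

```bash
python3 wl.py h5; python3 bn.py
```

```text
34.9 [ 0.5652 -0.352   0.1664] [-0.31  0.51  0.01  0.   -1.06  2.1 ]
TCP bin mm [17.  -0.1] z 0.1664 [-0.2 -0.5  0.3] t 34.9
```

View pics/h5.png

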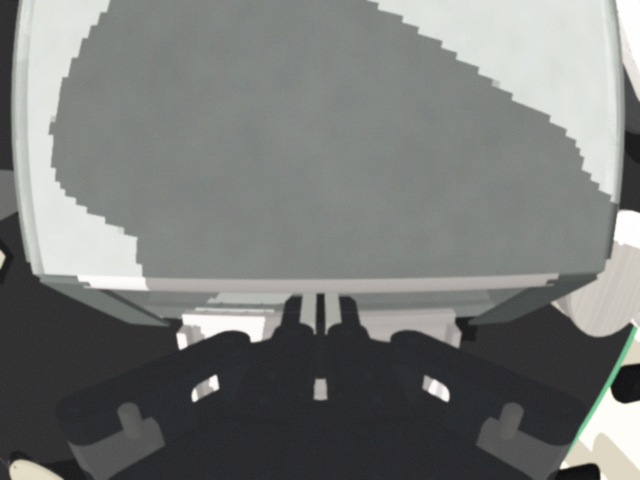

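move_arm --pt "0 2 0 0 0 0 -1" --pt "0 3 0 0 0 0 -1" --pt "0 3 0 0 0 0 -1" --pt "0 2 -2 0 0 0 -1" --pt "0 0 -4 0 0 0 0.5" --pt "0 0 -3 0 0 0 0.5" --pt "0 0 0 0 0 0 0.5"

```text
time_s: 35.6
tcp_pos: [0.4688, -0.3746, 0.2622]
eef_rot: [[0.21, -0.978, 0.01], [-0.978, -0.21, -0.006], [0.008, -0.009, -1.0]]
ft_force: [1.0, 0.6, 0.4]
opening: 0.043
```

```bash
python3 wl.py i1; python3 tl.py i1t; python3 go.py 0.456 0.008 0.25 -2.137
```

```text
35.65 [ 0.4679 -0.3735  0.2592] [-0.4   0.33 -0.05  0.   -1.19  2.18]
[396. 348.] xy 298 -191 len 57 wid 22 yaw 0.003
[228. 300.] xy 400 219 len 33 wid 22 yaw 0.823
[313. 279.] xy 454 11 len 52 wid 33 yaw -0.566
t 35.70 pos [ 0.4672 -0.3729  0.2571] yaw -1.360 open 0.0579 F [ 0.2 -0.2 -1. ]
 shift cm (before any turn) [-37.48  -6.87   0.68]
 turn rv [-0.003 -0.     0.777]  shift after turn [-31.55  21.37   0.71] j6 after ~ 1.408087075608951
```

View pics/i1.png

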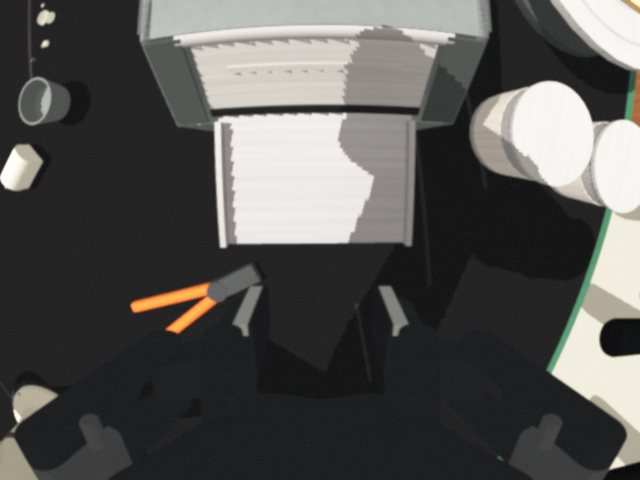

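View pics/i1t.png

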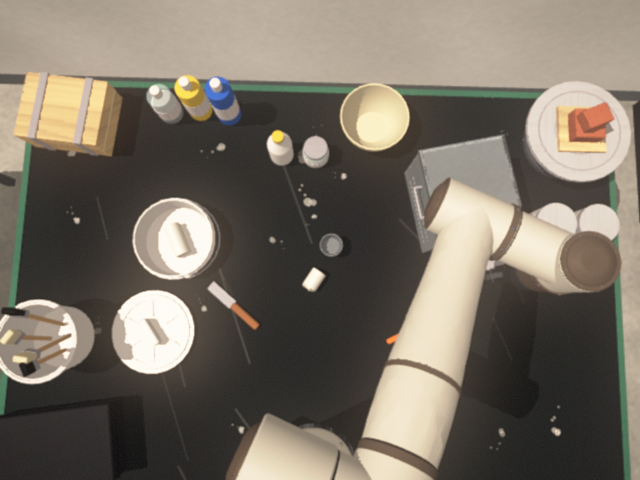

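move_arm --pt "0 0 0 0 0 0.13 0.5" --pt "0 0 0 0 0 0.13 0.5" --pt "0 0 0 0 0 0.13 0.5" --pt "0 0 0 0 0 0.13 0.5" --pt "0 0 0 0 0 0.13 0.5" --pt "0 0 0 0 0 0.127 0.5" --pt "-2.5 1.7 0 0 0 0 0.5" --pt "-3.5 2.4 0 0 0 0 0.5" --pt "-3.5 2.4 0 0 0 0 0.5" --pt "-3.5 2.4 0 0 0 0 0.5" --pt "-3.5 2.4 0 0 0 0 0.5" --pt "-3.5 2.4 0 0 0 0 0.5"

```text
time_s: 36.9
tcp_pos: [0.4577, -0.129, 0.2547]
eef_rot: [[-0.537, -0.844, -0.002], [-0.844, 0.537, 0.0], [0.001, 0.002, -1.0]]
ft_force: [1.1, -0.0, -0.7]
opening: 0.064
```

move_arm --pt "-3.5 2.4 0 0 0 0 0.5" --pt "-3.5 2.4 1 0 0 0 0.5" --pt "-3 2 2 0 0 0 0.5" --pt "-1.5 0.9 1 0 0 0 0.5" --pt "0 0 0 0 0 0 0.5"

```text
time_s: 37.4
tcp_pos: [0.4537, 0.0091, 0.2135]
eef_rot: [[-0.533, -0.846, -0.005], [-0.846, 0.533, -0.001], [0.004, 0.004, -1.0]]
ft_force: [-0.6, 0.4, 0.6]
opening: 0.0641
```

```bash
python3 wl.py i2; python3 go.py 0.455 0.010 0.021 -2.137
```

```text
37.45 [0.4545 0.0082 0.2146] [ 0.38  0.12 -0.44 -0.   -1.01  0.63]
t 37.45 pos [0.4545 0.0082 0.2146] yaw -2.134 open 0.0640 F [0.4 0.4 0.9]
 shift cm (before any turn) [-0.23  0.   19.36]
 turn rv [ 0.002 -0.003  0.003]  shift after turn [-0.18  0.05 19.36] j6 after ~ 0.6274041960017271
```

View pics/i2.png

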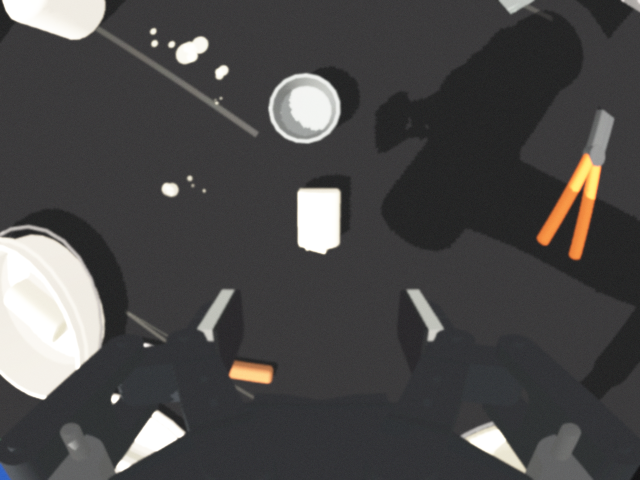

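```bash
python3 wm.py i2 290 178 350 256
```

```text
xy 455 9 len 57 wid 36 yaw -0.552
```

move_arm --pt "-0.1 0 3 0 0 0 0.5" --pt "0 0 4 0 0 0 0.5" --pt "0 0 4 0 0 0 0.5" --pt "0 0 4 0 0 0 0.5" --pt "0 0 2 0 0 0 0.5" --pt "0 0 0.8 0 0 0 0.5" --pt "0 0 0 0 0 0 0.5"

```text
time_s: 38.15
tcp_pos: [0.4558, 0.0078, 0.0374]
eef_rot: [[-0.537, -0.844, -0.002], [-0.844, 0.537, -0.001], [0.002, 0.001, -1.0]]
ft_force: [-0.2, -0.1, 0.3]
opening: 0.0639
```

```bash
python3 wl.py i3; python3 go.py 0.455 0.009 0.021 -2.137
```

```text
38.2 [0.4566 0.0082 0.0384] [ 0.38  0.39 -0.65  0.   -0.53  0.63]
t 38.20 pos [0.4566 0.0082 0.0384] yaw -2.137 open 0.0644 F [ 0.2 -1.   1.2]
 shift cm (before any turn) [0.02 0.18 1.74]
 turn rv [-0.001  0.    -0.   ]  shift after turn [0.02 0.18 1.74] j6 after ~ 0.6285707496321674
```

View pics/i3.png

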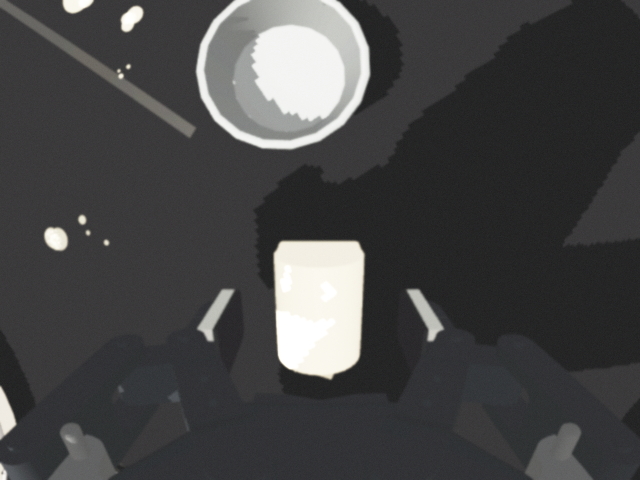

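move_arm --pt "0 0.1 1.6 0 0 0 0.5" --pt "0 0 0 0 0 0 0.5" --pt "0 0 0 0 0 0 -1" --pt "0 0 0 0 0 0 -1" --pt "0 0 0 0 0 0 -1" --pt "0 0 0 0 0 0 -1" --pt "0 0 0 0 0 0 -1" --force 60

```text
time_s: 38.9
tcp_pos: [0.4561, 0.0095, 0.0234]
eef_rot: [[-0.536, -0.845, 0.003], [-0.845, 0.536, 0.001], [-0.002, -0.002, -1.0]]
ft_force: [-1.5, 0.5, 6.1]
opening: 0.0348
```

move_arm --pt "0 0 -1 0 0 0 -1" --pt "0 0 -3 0 0 0 -1" --pt "0 0 -4 0 0 0 -1" --pt "0 0 -4 0 0 0 -1" --pt "0 0 -4 0 0 0 -1" --pt "0 0 -4 0 0 0 -1" --pt "0 0 -3 0 0 0 -1" --pt "0 0 -1 0 0 0 -1" --pt "0 0 0 0 0 0 -1"

```text
time_s: 39.8
tcp_pos: [0.4553, 0.0093, 0.2635]
eef_rot: [[-0.536, -0.844, 0.003], [-0.844, 0.536, 0.002], [-0.003, -0.002, -1.0]]
ft_force: [-0.7, 0.2, -2.0]
opening: 0.0347
```

```bash
python3 wl.py i4; python3 go.py 0.5075 -0.364 0.26 -1.359
```

```text
39.85 [0.4544 0.0091 0.2617] [ 0.38  0.08 -0.36 -0.   -1.13  0.63]
t 39.85 pos [0.4544 0.0091 0.2617] yaw -2.137 open 0.0346 F [-0.2 -0.8 -0.8]
 shift cm (before any turn) [ 28.65 -24.49   0.14]
 turn rv [ 0.     0.001 -0.778]  shift after turn [37.59  2.66  0.17] j6 after ~ 1.4041746095081815
```

View pics/i4.png

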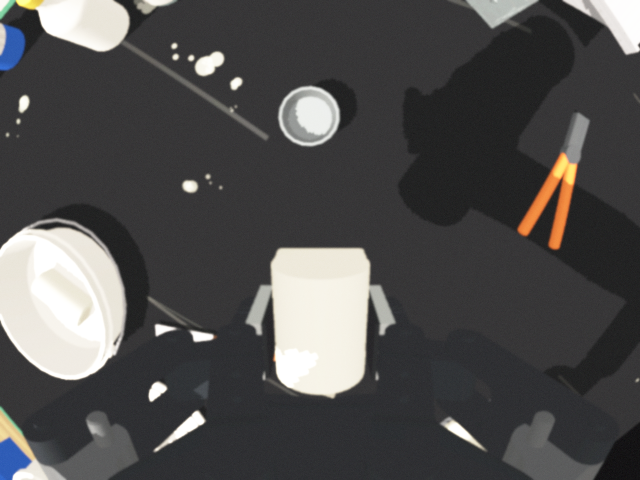

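move_arm --pt "0 0 0 0 0 -0.13 -1" --pt "0 0 0 0 0 -0.13 -1" --pt "0 0 0 0 0 -0.13 -1" --pt "0 0 0 0 0 -0.13 -1" --pt "0 0 0 0 0 -0.13 -1" --pt "0 0 0 0 0 -0.128 -1" --pt "2.5 0.2 0 0 0 0 -1" --pt "4.2 0.3 0 0 0 0 -1" --pt "4.2 0.3 0 0 0 0 -1" --pt "4.2 0.3 0 0 0 0 -1" --pt "4.2 0.3 0 0 0 0 -1" --pt "4.2 0.3 0 0 0 0 -1"

```text
time_s: 41.05
tcp_pos: [0.4869, -0.2255, 0.2592]
eef_rot: [[0.21, -0.978, -0.005], [-0.978, -0.21, 0.001], [-0.002, 0.005, -1.0]]
ft_force: [0.9, 0.4, -0.4]
opening: 0.0349
```

move_arm --pt "4.2 0.3 0 0 0 0 -1" --pt "4.2 0.3 0 0 0 0 -1" --pt "3.5 0.25 0 0 0 0 -1" --pt "1.9 0.1 0 0 0 0 -1" --pt "0 0 2 0 0 0 -1" --pt "0 0 3 0 0 0 -1" --pt "0 0 2.5 0 0 0 -1" --pt "0 0 0.5 0 0 0 -1" --pt "0 0 0 0 0 0 -1"

```text
time_s: 41.95
tcp_pos: [0.5068, -0.3607, 0.1795]
eef_rot: [[0.211, -0.978, -0.005], [-0.978, -0.211, 0.002], [-0.003, 0.005, -1.0]]
ft_force: [1.1, 0.1, 0.2]
opening: 0.0346
```

```bash
python3 go.py 0.5075 -0.3643 0.164 -1.359; python3 bn.py
```

```text
t 41.95 pos [ 0.5068 -0.3607  0.1795] yaw -1.359 open 0.0346 F [1.1 0.1 0.2]
 shift cm (before any turn) [ 0.37 -0.    1.55]
 turn rv [0.005 0.003 0.   ]  shift after turn [0.37 0.   1.55] j6 after ~ 2.1413004789027
TCP bin mm [-42.    3.7] z 0.1795 [1.1 0.1 0.2] t 41.95
```

move_arm --pt "0.2 0 0.8 0 0 0 -1" --pt "0 0 0.5 0 0 0 -1" --pt "0 0 0.2 0 0 0 -1" --pt "0 0 0 0 0 0 -1"

```text
time_s: 42.35
tcp_pos: [0.5082, -0.363, 0.1671]
eef_rot: [[0.211, -0.978, 0.0], [-0.978, -0.211, -0.0], [0.0, -0.0, -1.0]]
ft_force: [0.2, -0.2, -0.6]
opening: 0.0348
```

move_arm --pt "0 0 0.2 0 0 0 -1" --pt "0 0 0 0 0 0 -1" --pt "0 0 0 0 0 0 0.5" --pt "0 0 0 0 0 0 0.5" --pt "0 0 0 0 0 0 0.5" --pt "0 0 -1 0 0 0 0.5" --pt "0 0 -3 0 0 0 0.5" --pt "0 0 -2 0 0 0 0.5" --pt "0 2 0 0 0 0 -1" --pt "0 3 0 0 0 0 -1" --pt "0 0 0 0 0 0 -1" --pt "0 0 0 0 0 0 -1"

```text
time_s: 43.55
tcp_pos: [0.4593, -0.3739, 0.2261]
eef_rot: [[0.21, -0.978, 0.002], [-0.978, -0.21, -0.001], [0.001, -0.001, -1.0]]
ft_force: [0.5, -0.1, 0.6]
opening: 0.0058
```

```bash
python3 wl.py i5; python3 bn.py
```

```text
43.6 [ 0.4598 -0.3738  0.2258] [-0.41  0.35 -0.11  0.   -1.11  2.19]
TCP bin mm [-90.7   0.8] z 0.2258 [-0.2 -0.2 -0.3] t 43.6
```

View pics/i5.png

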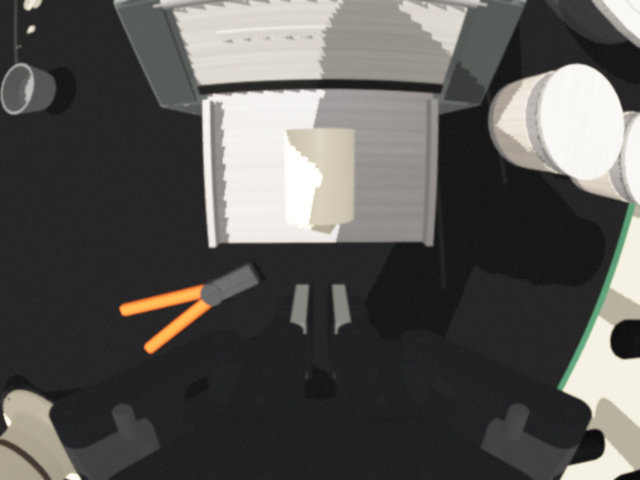

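move_arm --pt "0 0 3 0 0 0 -1" --pt "0 0 2 0 0 0 -1" --pt "0 0 0.9 0 0 0 -1" --pt "0 0 0 0 0 0 -1" --pt "0 -1 0 0 0 0 -1" --pt "0 -1.2 0 0 0 0 -1" --pt "0 -1.2 0 0 0 0 -1" --pt "0 -1.2 0 0 0 0 -1" --pt "0 -1.2 0 0 0 0 -1" --pt "0 -1.2 0 0 0 0 -1" --pt "0 -1.2 0 0 0 0 -1" --pt "0 -1 0 0 0 0 -1"

```text
time_s: 44.8
tcp_pos: [0.5493, -0.3536, 0.165]
eef_rot: [[0.21, -0.978, -0.003], [-0.978, -0.21, 0.001], [-0.002, 0.003, -1.0]]
ft_force: [-2.7, -0.6, -2.3]
opening: -0.0
```

move_arm --pt "0 -0.8 0 0 0 0 -1" --pt "0 -0.8 0 0 0 0 -1" --pt "0 0 0 0 0 0 -1" --pt "0 0 0 0 0 0 -1"

```text
time_s: 45.2
tcp_pos: [0.5654, -0.3508, 0.1664]
eef_rot: [[0.211, -0.978, 0.001], [-0.978, -0.211, -0.0], [0.001, -0.001, -1.0]]
ft_force: [-0.7, 1.0, 0.3]
opening: 0.0003
```

```bash
python3 wl.py i6; python3 bn.py
```

```text
45.25 [ 0.5651 -0.3509  0.1664] [-0.31  0.51  0.   -0.   -1.06  2.1 ]
TCP bin mm [17.1  1. ] z 0.1664 [-0.2 -0.3  0.7] t 45.25
```

View pics/i6.png

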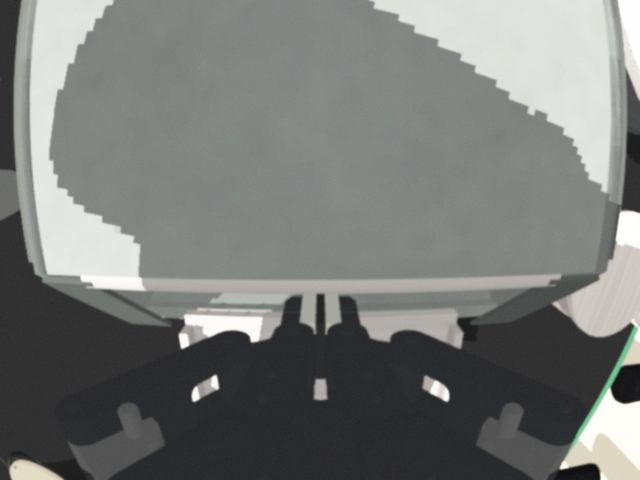

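move_arm --pt "0 2 0 0 0 0 -1" --pt "0 3 0 0 0 0 -1" --pt "0 3 0 0 0 0 -1" --pt "0 2 -2 0 0 0 -1" --pt "0 0 -4 0 0 0 0.2" --pt "0 0 -3 0 0 0 0.2" --pt "0 0 0 0 0 0 0.2"

```text
time_s: 45.95
tcp_pos: [0.4688, -0.3735, 0.2622]
eef_rot: [[0.211, -0.978, 0.01], [-0.978, -0.211, -0.006], [0.008, -0.009, -1.0]]
ft_force: [-0.4, 0.6, 0.4]
opening: 0.0428
```

```bash
python3 wl.py j1; python3 tl.py j1t; python3 go.py 0.3205 0.399 0.23 -0.957
```

```text
46.0 [ 0.4678 -0.3725  0.2592] [-0.4   0.33 -0.05  0.   -1.19  2.18]
[396. 348.] xy 298 -190 len 62 wid 24 yaw 0.003
[228. 300.] xy 400 219 len 33 wid 22 yaw 0.823
t 46.05 pos [ 0.4671 -0.3719  0.2571] yaw -1.359 open 0.0509 F [ 0.8 -0.6 -0.3]
 shift cm (before any turn) [-78.45  -1.85   2.62]
 turn rv [-0.002 -0.002 -0.402]  shift after turn [-71.46 -32.42   2.71] j6 after ~ 2.5865585549393737
```

View pics/j1.png

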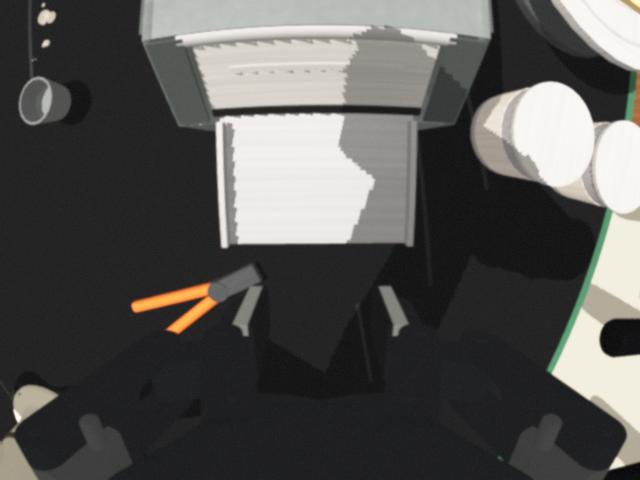

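View pics/j1t.png

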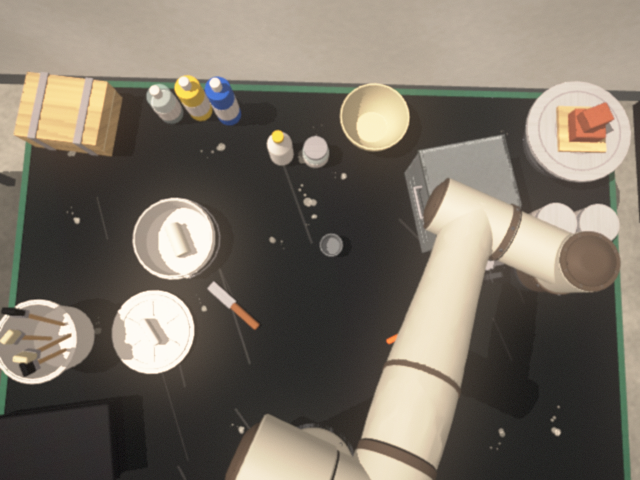

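move_arm --pt "-2.5 0 0 0 0 0 0.2" --pt "-4.5 -0.1 0 0 0 0 0.2" --pt "-4.5 -0.1 0 0 0 0 0.2" --pt "-4.5 -0.1 0 0 0 0 0.2" --pt "-4.5 -0.1 0 0 0 0 0.2" --pt "-4.5 -0.1 0 0 0 0 0.2" --pt "-4.5 -0.1 0 0 0 0 0.2" --pt "-4.5 -0.1 0 0 0 0 0.2" --pt "-4.5 -0.1 0 0 0 0 0.2" --pt "-4.5 -0.1 0 0 0 0 0.2" --pt "-4.5 -0.1 0 0 0 0 0.2" --pt "-4.5 -0.1 0 0 0 0 0.2"

```text
time_s: 47.25
tcp_pos: [0.3669, 0.14, 0.2551]
eef_rot: [[0.211, -0.978, -0.001], [-0.978, -0.211, -0.001], [0.0, 0.001, -1.0]]
ft_force: [2.0, -0.1, -0.4]
opening: 0.0509
```

move_arm --pt "-4.5 -0.1 0 0 0 0 0.2" --pt "-4.5 -0.1 0 0 0 0 0.2" --pt "-4.5 -0.1 0 0 0 0 0.2" --pt "-4.5 -0.1 0 0 0 0 0.2" --pt "-4.5 -0.1 0 0 0 0 0.2" --pt "-2.5 -0.1 0 0 0 0 0.2" --pt "-1.3 0 0 0 0 0 0.2" --pt "0 0 0 0 0 -0.134 0.2" --pt "0 0 0 0 0 -0.134 0.2" --pt "0 0 0 0 0 -0.134 0.2" --pt "0 0 0 0 0 0 0.2"

```text
time_s: 48.35
tcp_pos: [0.3188, 0.396, 0.2552]
eef_rot: [[0.575, -0.818, -0.001], [-0.818, -0.575, -0.002], [0.001, 0.002, -1.0]]
ft_force: [0.1, 0.3, -0.0]
opening: 0.0512
```

```bash
python3 wl.py k1; python3 go.py 0.3205 0.399 0.036 -0.957
```

```text
48.4 [0.3188 0.3961 0.2554] [ 1.21  0.18 -0.26 -0.   -1.13  0.97]
t 48.40 pos [0.3188 0.3961 0.2554] yaw -0.960 open 0.0513 F [ 0.3  0.2 -0.1]
 shift cm (before any turn) [-0.15 -0.33 21.94]
 turn rv [ 0.001 -0.001 -0.003]  shift after turn [-0.14 -0.3  21.94] j6 after ~ 0.9720776802908184
```

View pics/k1.png

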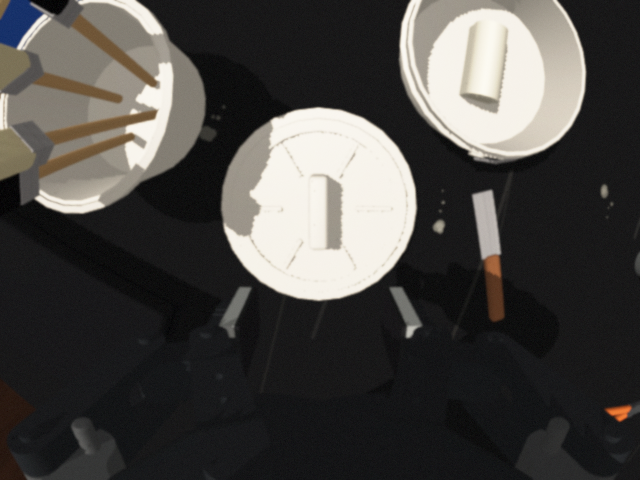

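Run:
```python
from h import *; import pickle
im=cv2.imread("pics/k1.png"); c=pickle.load(open("pics/k1.pkl","rb"))
m=(im.min(2)>85).astype(np.uint8);m[310:]=0;m[:,:215]=0;m[:,422:]=0;m[:100]=0
k=max(cv2.findContours(m,cv2.RETR_EXTERNAL,cv2.CHAIN_APPROX_NONE)[0],key=cv2.contourArea)
w=np.array([onz("wrist",u,v,0.0135,c)[:2] for u,v in k[:,0]])*1000
for it in range(5):
    A=np.c_[w,np.ones(len(w))];x=np.linalg.lstsq(A,(w**2).sum(1),rcond=None)[0];ce=x[:2]/2;r=np.sqrt(x[2]+(ce**2).sum())
    e=np.abs(np.hypot(*(w-ce).T)-r);w=w[e<max(2,2*np.median(e))]
print(ce,r,len(w))
P=np.array([onz("wrist",u,v,.0465,c)[:2] for u,v in [(309,177),(326,177),(327,248),(311,248)]]);print(P.mean(0))
```

```text
[319.81964769 398.48812806] 99.66053586118731 548
[0.32041299 0.39898317]
```

move_arm --pt "-0.1 -0.2 3 0 0 0 0.2" --pt "0 0 4 0 0 0 0.2" --pt "0 0 4 0 0 0 0.2" --pt "0 0 4 0 0 0 0.2" --pt "0 0 3 0 0 0 0.2" --pt "0 0 1.5 0 0 0 0.2" --pt "0 0 0.5 0 0 0 0.2" --pt "0 0 0 0 0 0 0.2" --pt "0 0 0 0 0 0 0.2"

```text
time_s: 49.3
tcp_pos: [0.3203, 0.3997, 0.0569]
eef_rot: [[0.576, -0.818, 0.001], [-0.818, -0.576, 0.002], [-0.001, -0.002, -1.0]]
ft_force: [-0.6, 1.1, 0.4]
opening: 0.0508
```

```bash
python3 go.py 0.32 0.3988 0.036 -0.957
```

```text
t 49.30 pos [0.3203 0.3997 0.0569] yaw -0.957 open 0.0508 F [-0.6  1.1  0.4]
 shift cm (before any turn) [0.06 0.08 2.09]
 turn rv [-0.002  0.001 -0.   ]  shift after turn [0.06 0.08 2.09] j6 after ~ 0.9717042194805928
```

move_arm --pt "0 0.1 1 0 0 0 0.2" --pt "0 0 0.9 0 0 0 0.2" --pt "0 0 0 0 0 0 0.2" --pt "0 0 0 0 0 0 -1" --pt "0 0 0 0 0 0 -1" --pt "0 0 0 0 0 0 -1" --pt "0 0 0 0 0 0 -1" --pt "0 0 0 0 0 0 -1" --pt "0 0 0 0 0 0 -1" --force 80

```text
time_s: 50.2
tcp_pos: [0.3192, 0.3989, 0.0374]
eef_rot: [[0.576, -0.817, 0.0], [-0.817, -0.576, 0.001], [-0.0, -0.001, -1.0]]
ft_force: [-0.1, -0.9, 4.7]
opening: 0.0166
```

Lift to about 0.20.

move_arm --pt "0 0 -1 0 0 0 -1" --pt "0 0 -2 0 0 0 -1" --pt "0 0 -3 0 0 0 -1" --pt "0 0 -3.5 0 0 0 -1" --pt "0 0 -3 0 0 0 -1" --pt "0 0 -2.5 0 0 0 -1" --pt "0 0 -1 0 0 0 -1" --pt "0 0 0 0 0 0 -1" --pt "0 0 0 0 0 0 -1"

```text
time_s: 51.1
tcp_pos: [0.3185, 0.3977, 0.1956]
eef_rot: [[0.576, -0.818, -0.002], [-0.818, -0.576, -0.002], [0.001, 0.003, -1.0]]
ft_force: [-0.1, -0.3, -1.5]
opening: 0.0164
```

```bash
python3 wl.py l1; python3 go.py 0.5455 0.35 0.19 -0.957
```

```text
51.15 [0.3185 0.3976 0.1952] [ 1.21  0.24 -0.35 -0.   -0.99  0.97]
t 51.15 pos [0.3185 0.3976 0.1952] yaw -0.957 open 0.0166 F [-0.4 -0.3 -2.7]
 shift cm (before any turn) [ 16.96 -15.82   0.5 ]
 turn rv [ 0.003 -0.001 -0.   ]  shift after turn [ 16.96 -15.82   0.52] j6 after ~ 0.9710607563507128
```

View pics/l1.png

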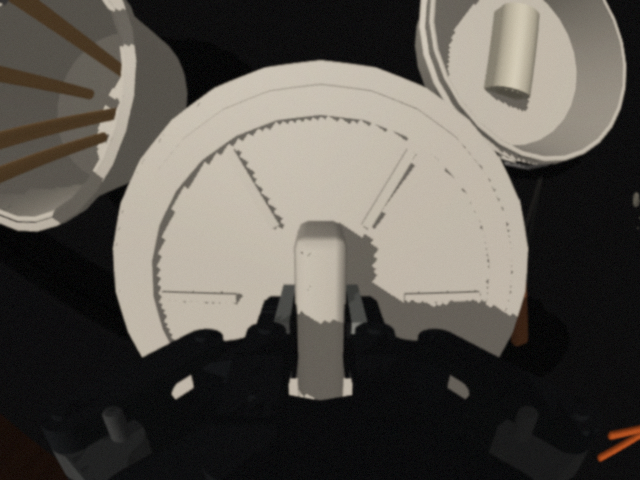

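move_arm --pt "1.5 -1.4 0 0 0 0 -1" --pt "2.5 -2.3 0 0 0 0 -1" --pt "3 -2.8 0 0 0 0 -1" --pt "3 -2.8 0 0 0 0 -1" --pt "3 -2.8 0 0 0 0 -1" --pt "2.3 -2.2 0 0 0 0 -1" --pt "1.4 -1.3 0 0 0 0 -1" --pt "0.3 -0.2 0 0 0 0 -1" --pt "0 0 2 0 0 0 -1" --pt "0 0 2 0 0 0 -1" --pt "0 0 0 0 0 0 -1" --pt "0 0 0 0 0 0 -1"

```text
time_s: 52.35
tcp_pos: [0.5456, 0.3506, 0.1562]
eef_rot: [[0.577, -0.817, -0.001], [-0.817, -0.577, -0.002], [0.001, 0.002, -1.0]]
ft_force: [0.1, 0.7, -0.7]
opening: 0.0167
```

```bash
python3 wl.py l2; python3 go.py 0.545 0.3495 0.1 -0.957
```

```text
52.4 [0.5461 0.3511 0.1573] [ 0.82  0.5  -0.05  0.   -1.02  1.37]
t 52.40 pos [0.5461 0.3511 0.1573] yaw -0.956 open 0.0166 F [ 0.5  0.7 -0.9]
 shift cm (before any turn) [0.06 0.18 5.73]
 turn rv [-0.    -0.     0.001]  shift after turn [0.07 0.18 5.73] j6 after ~ 1.3639992706611548
```

View pics/l2.png

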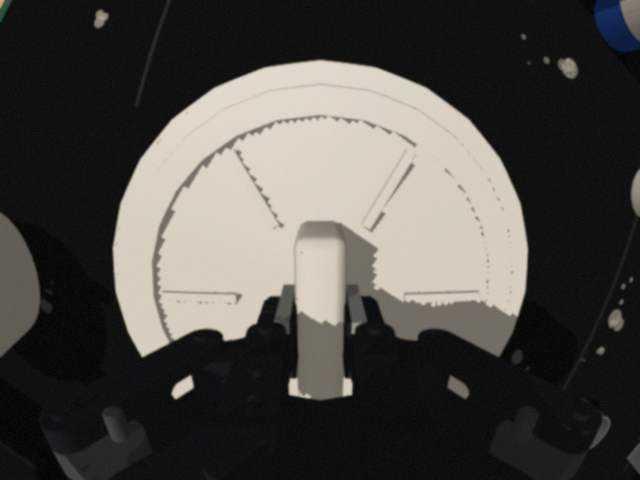

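move_arm --pt "0 0.1 1.5 0 0 0 -1" --pt "0 0 1.5 0 0 0 -1" --pt "0 0 0.7 0 0 0 -1" --pt "0 0 0 0 0 0 -1" --pt "0 0 0 0 0 0 -1"

```text
time_s: 52.9
tcp_pos: [0.5459, 0.3506, 0.121]
eef_rot: [[0.577, -0.817, 0.001], [-0.817, -0.577, 0.001], [0.0, -0.002, -1.0]]
ft_force: [0.7, 0.3, -0.8]
opening: 0.0167
```

```bash
python3 go.py 0.545 0.3495 0.0975 -0.957
```

```text
t 52.90 pos [0.5459 0.3506 0.121 ] yaw -0.956 open 0.0167 F [ 0.7  0.3 -0.8]
 shift cm (before any turn) [0.04 0.14 2.35]
 turn rv [-0.002 -0.     0.001]  shift after turn [0.04 0.13 2.35] j6 after ~ 1.364253970003806
```

move_arm --pt "0 0.1 0.7 0 0 0 -1" --pt "0 0 0.6 0 0 0 -1" --pt "0 0 0.4 0 0 0 -1" --pt "0 0 0 0 0 0 -1" --pt "0 0 0 0 0 0 -1"

```text
time_s: 53.4
tcp_pos: [0.5446, 0.3495, 0.1028]
eef_rot: [[0.576, -0.817, -0.0], [-0.817, -0.576, -0.0], [0.0, 0.0, -1.0]]
ft_force: [-0.8, -0.3, -1.7]
opening: 0.0163
```

move_arm --pt "0 0 0.3 0 0 0 -1" --pt "0 0 0.1 0 0 0 -1" --pt "0 0 0 0 0 0 -1" --pt "0 0 0 0 0 0 -1"

```text
time_s: 53.8
tcp_pos: [0.5449, 0.3498, 0.0997]
eef_rot: [[0.576, -0.817, 0.001], [-0.817, -0.576, 0.001], [-0.0, -0.001, -1.0]]
ft_force: [-0.4, -0.5, 3.0]
opening: 0.017
```

Upward force appeared: seated at TCP z ≈ 0.0995. Release and rise.

move_arm --pt "0 0 0 0 0 0 0.2" --pt "0 0 0 0 0 0 0.2" --pt "0 0 0 0 0 0 0.2" --pt "0 0 -1 0 0 0 0.2" --pt "0 0 -3 0 0 0 0.2" --pt "0 0 -4 0 0 0 0.2" --pt "0 0 -4 0 0 0 0.2" --pt "0 0 -4 0 0 0 0.2" --pt "0 0 -2 0 0 0 0.2" --pt "0 0 0 0 0 0 0.2" --pt "0 0 0 0 0 0 0.2"

```text
time_s: 54.9
tcp_pos: [0.5443, 0.3495, 0.2794]
eef_rot: [[0.576, -0.817, 0.0], [-0.817, -0.576, 0.001], [-0.001, -0.001, -1.0]]
ft_force: [-1.0, -0.1, -0.1]
opening: 0.0512
```

```bash
python3 wl.py m1
python3 - <<'E'
from h import *; import pickle
im=manip.capture("side")[:,:,::-1];cv2.imwrite("pics/m1s.png",im)
cv2.imwrite("pics/m1c.png",cv2.resize(im[160:250,160:300],None,fx=5,fy=5,interpolation=cv2.INTER_CUBIC))
im=cv2.imread("pics/m1.png"); c=pickle.load(open("pics/m1.pkl","rb"))
m=(im.min(2)>85).astype(np.uint8);m[310:]=0;m[:,:195]=0;m[:,440:]=0;m[:85]=0
k=max(cv2.findContours(m,cv2.RETR_EXTERNAL,cv2.CHAIN_APPROX_NONE)[0],key=cv2.contourArea);k=k[k[:,0,1]<250]
w=np.array([onz("wrist",u,v,0.0755,c)[:2] for u,v in k[:,0]])*1000
for it in range(5):
    A=np.c_[w,np.ones(len(w))];x=np.linalg.lstsq(A,(w**2).sum(1),rcond=None)[0];ce=x[:2]/2;r=np.sqrt(x[2]+(ce**2).sum())
    e=np.abs(np.hypot(*(w-ce).T)-r);w=w[e<max(2,2*np.median(e))]
print(ce,r,len(w))
E
```

```text
54.95 [0.544  0.3492 0.2781] [ 0.82  0.41  0.11 -0.   -1.28  1.36]
[545.21869955 350.17193491] 99.86991787873396 381
```

View pics/m1s.png

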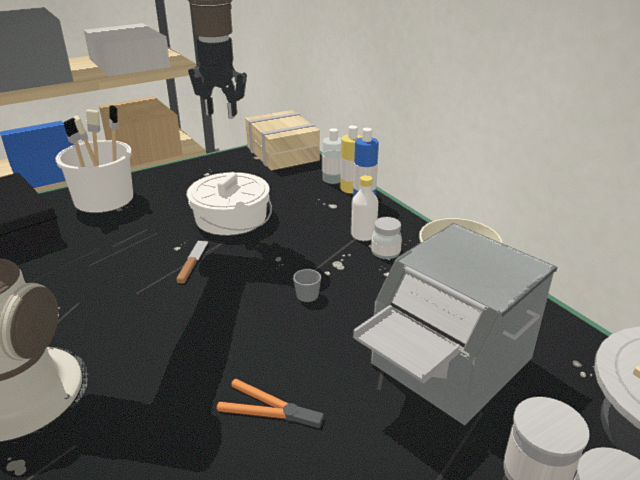

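View pics/m1c.png

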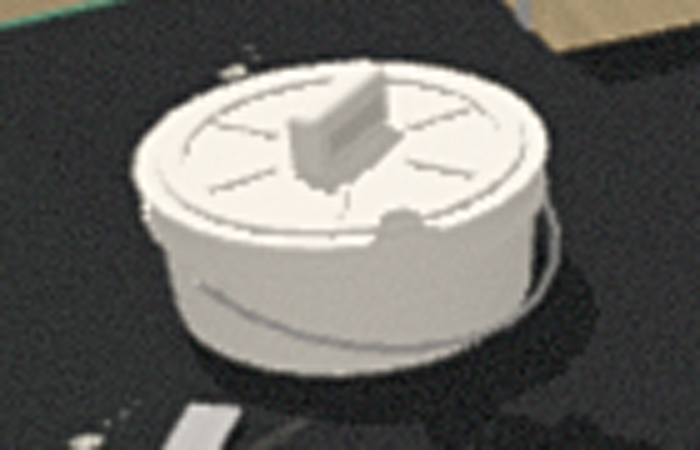

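View pics/m1.png

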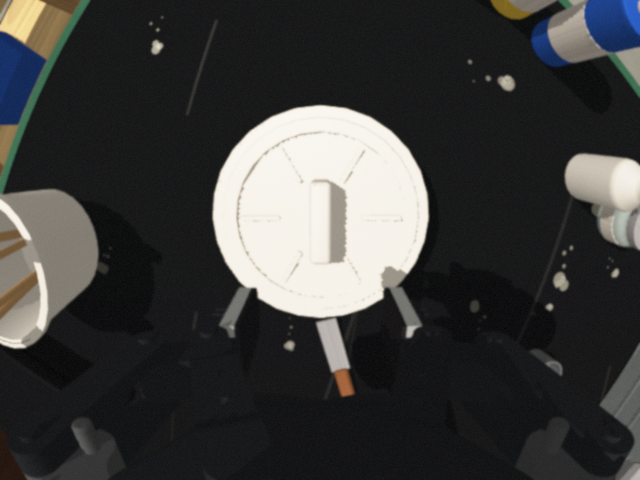

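Run:
```python
from h import *
for n in ["a_side","m1s"]:
    g=cv2.imread(f"pics/{n}.png").min(2);m=(g>110).astype(np.uint8);m[:,:180]=0;m[:,278:]=0;m[:165]=0;m[237:]=0
    k=max(cv2.findContours(m,cv2.RETR_EXTERNAL,cv2.CHAIN_APPROX_NONE)[0],key=cv2.contourArea);print(n,cv2.boundingRect(k))
manip.finish_job()
```

```text
a_side (186, 172, 86, 63)
m1s (186, 172, 86, 63)
the job is handed in; nothing more can be done
```

The bench is cleared and I handed the job in at about 55 s of the 210 s. I found one whole bolster and three broken stubs.

- **Tub:** I lifted the lid off and laid it on the bench. The whole bolster went onto the tub floor, and the wrist picture showed it lying flat on its back in the middle.
- **Dust bin:** I set each stub on the sill and pushed it through the flap with closed fingers. Pictures afterwards showed the sill empty and the flap shut each time.
- **Lid:** I put it back last. In the wrist view it is centred on the tub at about (0.545, 0.350) m. In the side view its outline is the same, to the pixel, as before I moved it. I felt it seat as a 3 N push upward at the height I expected.
- **Other things:** The cup, knife, glue bottle, jar and pliers look undisturbed in the last side picture.

Nothing appeared to get knocked aside and the grip did not slacken noticeably. None of the checks failed. The inside of the bin is out of view, so that the stubs dropped in is judged from the empty sill and the flap swinging shut.

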